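Set and lock the margin wheel of a binding punch

ROBOT

A 6-joint arm with a two-finger parallel gripper is mounted at the origin on a cart in front of the work surface, level with it; the furniture and walls round the work are solid. World frame = base frame: x ahead of the robot, y to its left, z up, the work surface at z = 0. Lengths are in m, angles in degrees, forces in N, time in s.
With the tool pointing down it reaches from about 0.4 to 0.825 m from the base axis. Payload 7 kg.
Tool frame: the origin (TCP) lies midway between the tips of the shut fingers; the grasp point (between the pads) lies 19 mm behind it; z points along the fingers, x is the direction in which the jaws open and shut, and the axes are right-handed (so a half turn about z gives the same grasp; the last joint's range is limited). The gripper opens to 88 mm and grips with 3 to 60 N. Pads are 19 mm wide; open, the fingers measure 130 mm over their backs; the gripper's body (78 mm by 193 mm) begins 47 mm behind the grasp point.
Start: joints at [-51.847, 20.546, 0.682, 0, -70.136, -16.507], TCP at [0.249, -0.627, 0.227] pointing down, gripper open.
Joint ranges: [-176.03, 176.03], [-82.01, 121.73], [-58.28, 71.71], [-173.87, 95.51], [-174.79, -0.11], [-173.66, 173.66]. Speed limits (degrees/s): [136.94, 136.94, 172.46, 180, 180, 180].

INTERFACE

Orientations are given as [roll, pitch, yaw] about the fixed x, y, z axes, in that order (R = Rz(yaw) Ry(pitch) Rx(roll)).
In Python, from plant import ctrl, vision, nets gives the robot as it stands.
- The arm moves only by the shell command python3 -m jog 'ROWS'. ROWS is text: rows parted by semicolons, each of 7 numbers parted by spaces: the turn, a rotation vector about the tool's x, y, z in units of 0.1 rad (1.0 is 0.1 rad), then the shift along the tool's x, y, z in units of 4 cm (1.0 is 4 cm), then the opening, from -1 (shut) to 1 (fully open). In form: rx ry rz x y z jaw; .... A call has 1 to 8 rows; each row shifts and turns the commanded pose from where the row before left it, along the tool's axes as they then stand; what a row does not reach is not made up. A row lasts 1/8 s, in which the tool goes at most 62.5 mm and 10.7 degrees, less where a joint would pass 70% of its speed; a pose out of reach is approached as far as the arm can. A call with a number of a shift or a turn outside -1 to 1 is refused whole. A call with a gripper value outside its range is refused whole. The fingers move at their own pace and stop on an object; the grip force is fixed at half the most. Time passes only in rows, so rows that do not move let the fingers close. It gives the time, the measured TCP pose, the force and the opening at its end, in the units of the state.
- ctrl.get_obs(): the state, without advancing time (a new reading comes with each control period).
- vision.snapshot(name): name is "scene" or "top"; returns (picture, depth): 420x560x3 uint8, red, green, blue; 420x560 float32, m along the optical axis (not along the pixel's ray), 0 where there is no reading.
- vision.camera_info(name): a dict with "camera_matrix" (3x3 intrinsics, pixels), "D" ([k1, k2, p1, p2, k3] as OpenCV has them; the pictures are not rectified), "camera_from_world" (4x4, takes a point from world to camera coordinates). Camera axes: x right, y down, z forward; pixel columns grow to the right and rows downward; lengths in m; the calibration is good to about 2 mm. A picture is of the moment at which its call begins. camera_info takes no time and is no camera call.
- ctrl.close_job(): hands the job in, once; it reports no verdict.
Trained networks look in the newest picture that a camera, given by its name, has taken for a name from the list of things; names that differ only in an ending like _2 or _b are one class to them, and where a whole thing is asked for, a point or a joint stands for the part that bears it (a point fixed in the world has none). Each returns a list of dicts, best first, with "score" (0 to 1); they miss things now and then, are a little off and sometimes report something else, mostly with a low value. They report only what shows in the picture. A call takes as long as a camera call.
- nets.boxes_of(target, camera): "location" ([x, y, z] in m, in world coordinates, good to about 4 mm: the middle of the surface that is visible of it).
The state is a dict: "clock": time; "joint_pos": joint angles; "qvel": joint speeds; "tau": joint torques, N m; "tool_pos": TCP position; "orientation": TCP orientation; "force": force on the tool from outside, world axes, zero at the start; "moment": the same for the moment, N m; "opening": finger opening in m.
Only numpy, scipy, OpenCV 4.12 (cv2) and the standard library are available. Lean on these libraries where they do the work, as an engineer would, in place of code of your own. Each camera call takes 0.05 s, during which the arm holds its last target.

TASK

Set the binding punch for the next booklets: swing its clamp lever all the way up the slope to free the big wheel, turn the wheel until the pointer on its far rim stands at the small sliding index on the scale behind it, then swing the lever fully back down to lock the setting. Do not shift the index, and leave everything else on the desk where it is.

Things in the scene. Friction and masses are not known exactly. Their poses are not given: they have to be found in the camera images.
- punch: binding punch, a fixed grey wedge-shaped machine 220 (x) x 280 (y) x 115 mm high, with a handle bar across the rear, 182 mm high. Origin: centre of its underside; its x points to its rear, y left, z up. Its front deck slopes up to the rear at 30 degrees: deck normal (-0.5, 0, 0.866), upslope (0.866, 0, 0.5) in its frame. Wheel left of centre, clamp lever right of the wheel
- wheel (a joint): angle of the wheel (rad) about the deck normal: 0 when the pointer points straight up the slope (to the rear), positive anticlockwise seen from the robot's side of the deck (pointer moves left). Range -1.2 to 1.2. Turns stiffly (0.1 Nm), stays where it is left; clamped hard by a brake shoe (about 2 Nm) unless the lever is swung up
- wheel_grip (a point): on the wheel's axis, in its grip bar, 38 mm above the deck. Black knurled disc, diameter 100, top 17 mm above the deck; on it a straight grip bar 84 long, 16 wide, reaching to 49 mm above the deck, lying along the line from axis to pointer. Site x axis: along the bar to the pointer; z: deck normal
- pointer_tip (a point): tip of the wheel's flat tapered pointer, 66.5 mm from the wheel axis, 5 mm above the deck, on the far (upslope) side, 16 mm out from the disc's rim
- index_tip (a point): where the pointer tip should stand, just before the index: a dark steel slider (16 long, 10 wide, 12 mm high, tapered tip towards the wheel) on the curved guide wire behind the wheel. 66.5 mm from the wheel axis, 5 mm above the deck. It shifts if pushed; leave it alone
- index (a joint): angle of the index (rad) about the wheel's axis, same zero and sense as the wheel's angle: pointer and index agree when the two angles are equal
- lever (a joint): angle of the clamp lever (rad): 0 locked (arm pointing to the machine's right and 0.6 rad down the slope), 1.2 fully free (0.6 rad up the slope); it turns about the deck normal through lever_pivot between stops, stiffly (0.3 Nm, 4 to 6 N at the knob), and stays where it is left. The brake starts to bite below about 0.5, harder the nearer to 0
- lever_knob (a point): centre of the upright round knob at the end of the clamp lever, 43 mm above the deck, knob 20 mm in diameter and 34 mm tall along the deck normal (from 21 to 55 mm above the deck); 75 mm from the lever's pivot
- lever_pivot (a point): on the axis the lever swings about, at the height of lever_knob (43 mm above the deck), 82 mm to the right of the wheel axis. The hub's top is 34 mm above the deck
- mouse: computer mouse 104x58x38 mm on the desk pad right of the punch, bystander; origin at its underside
- pen: ball pen 145 mm long before the punch, bystander; origin at its underside
- eraser: eraser 22x52x13 mm at the front right of the punch, bystander; origin at its underside
- glasses_case: spectacles case 60x155x41 mm left of the punch, bystander; origin at its underside

How it is judged:
By the outcome, as a careful person would: the job done as asked, in the order asked, and still so for the second after the job is handed in, with the robot touching nothing.
It also fails if it takes over 64 s, if anything falls off the work surface, if the arm or the gripper's body presses on something with over 40 N, if the wrist force passes 120 N, or if a joint passes its speed limit or range.

## Working session

There is one attempt and no reset: what is moved stays moved. The work goes in short steps, Python scripts to look and compute and a shell command to move; the robot and the scene stay as the last step left them, time stands still between calls to the robot, and variables do not carry over. Pictures are saved under pics/ and viewed, and the job is handed in when it is done.

```bash
ls; mkdir -p pics
cat > h.py <<'E'
import numpy as np, cv2
from plant import ctrl, vision, nets
def snap(n,f):
    im,d=vision.snapshot(n); cv2.imwrite('pics/'+f,im[:,:,::-1]); np.save('pics/'+n+'_d.npy',d); np.save('pics/'+n+'_i.npy',im); return im,d
def world(n,u,v,d):
    c=vision.camera_info(n);K=np.array(c['camera_matrix']);D=np.array(c['D']);T=np.linalg.inv(np.array(c['camera_from_world']))
    p=cv2.undistortPoints(np.array([[[u,v]]],float),K,D)[0,0]
    return (T@np.array([p[0]*d,p[1]*d,d,1]))[:3]
def proj(n,P):
    c=vision.camera_info(n);K=np.array(c['camera_matrix']);D=np.array(c['D']);T=np.array(c['camera_from_world'])
    P=np.atleast_2d(P).astype(float)
    return cv2.projectPoints(P,cv2.Rodrigues(T[:3,:3])[0],T[:3,3],K,D)[0][:,0]
E
python3 - <<'E'
from h import *
np.set_printoptions(precision=4,suppress=True)
print(ctrl.get_obs())
for c in('scene','top'):
    snap(c,c+'0.png')
    i=vision.camera_info(c);T=np.linalg.inv(np.array(i['camera_from_world']));print(c,T[:3,3],T[:3,2])
    for t in ['punch','wheel_grip','pointer_tip','index_tip','lever_knob','lever_pivot']:
        print(c,t,[(np.round(r['location'],4),round(r['score'],2)) for r in nets.boxes_of(t,c)[:2]])
E
```

```text
pics
{'clock': 0.0, 'joint_pos': array([-51.8507,  20.5901,   0.6329,  -0.0212, -70.1358, -16.5085]), 'qvel': array([-0.042 ,  0.0579, -0.0362, -0.0624, -0.0394,  0.0862]), 'tau': array([  0.0002, -58.2727,  29.3072,   6.9973,   0.0071,  -0.0001]), 'tool_pos': array([ 0.2487, -0.627 ,  0.2256]), 'orientation': array([-179.9927,   -0.0948,  111.6335]), 'force': array([-0.1735,  0.6763,  0.3697]), 'moment': array([-0.0429,  0.0056,  0.0327]), 'opening': 0.08763449894269863}
scene [-0.1453  0.7205  0.6489] [ 0.5917 -0.6333 -0.4989]
scene punch [(array([0.6058, 0.1454, 0.0814]), 0.78)]
scene wheel_grip [(array([0.5747, 0.1638, 0.0895]), 0.83)]
scene pointer_tip [(array([0.57  , 0.161 , 0.0859]), 0.88)]
scene index_tip []
scene lever_knob [(array([0.5413, 0.0433, 0.0879]), 0.89)]
scene lever_pivot [(array([0.6087, 0.1435, 0.083 ]), 0.94), (array([0.5726, 0.1626, 0.0896]), 0.43)]
top [0.454  0.0277 0.9367] [ 0.0979 -0.0079 -0.9952]
top punch [(array([0.6355, 0.0992, 0.104 ]), 0.85)]
top wheel_grip [(array([0.5761, 0.1475, 0.09  ]), 0.69)]
top pointer_tip [(array([0.583 , 0.1434, 0.0932]), 0.71)]
top index_tip []
top lever_knob [(array([0.5463, 0.0439, 0.0937]), 0.84)]
top lever_pivot [(array([0.6378, 0.0959, 0.1057]), 0.87)]
```

View pics/scene0.png

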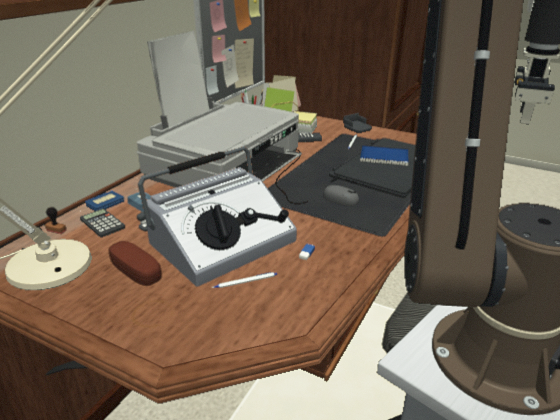

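View pics/top0.png

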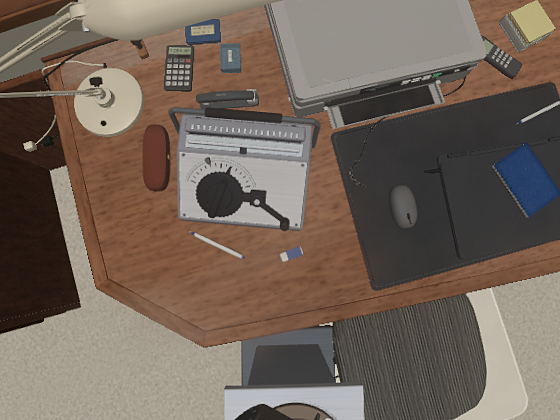

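Run:
```python
import cv2
a=cv2.imread('pics/top0.png')[80:280,180:420]; cv2.imwrite('pics/top0z.png',cv2.resize(a,None,fx=3,fy=3,interpolation=cv2.INTER_CUBIC)[:600,:720])
```

```text
(no output)
```

View pics/top0z.png

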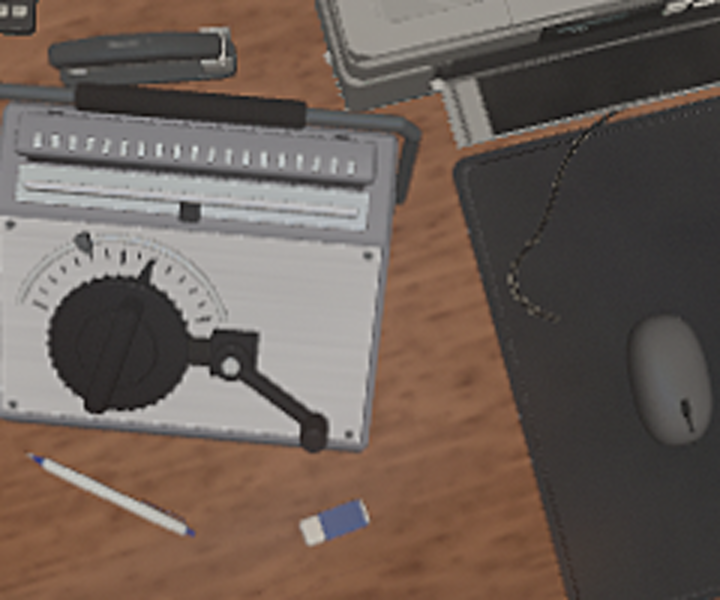

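The top picture shows the punch at px (180–320, 105–230). The index is at about (208,161), the pointer tip at (230,168), the wheel centre near (219,194) and the knob at about (284,224). The lever is down and locked. I'll fit the deck plane next.

```bash
cat >> h.py <<'E'
def rays(n,px):
    c=vision.camera_info(n);K=np.array(c['camera_matrix']);D=np.array(c['D']);T=np.linalg.inv(np.array(c['camera_from_world']))
    p=cv2.undistortPoints(np.array(px,float).reshape(-1,1,2),K,D)[:,0]
    return T[:3,3],np.c_[p,np.ones(len(p))]@T[:3,:3].T
def onplane(n,px,nn,d):  # nn.x=d
    o,r=rays(n,px); s=(d-o@nn)/(r@nn); return o+s[:,None]*r
E
python3 - <<'E'
from h import *
np.set_printoptions(precision=4,suppress=True)
d=np.load('pics/top_d.npy');im=np.load('pics/top_i.npy').astype(int)
uu,vv=np.meshgrid(np.arange(182,306),np.arange(155,228))
px=np.c_[uu.ravel(),vv.ravel()]
z=d[px[:,1],px[:,0]];b=im[px[:,1],px[:,0]]
ok=(z>0)&(b.min(1)>150);px=px[ok];z=z[ok]
o,r=rays('top',px);P=o+r*z[:,None]
for k in range(5):
    c=P.mean(0);nn=np.linalg.svd(P-c,full_matrices=False)[2][2];nn*=np.sign(nn[2])
    e=(P-c)@nn;P=P[abs(e)<max(.002,2*e.std()) ]
print(len(P),nn,c,e.std(),'tilt',np.degrees(np.arccos(nn[2])),'yaw',np.degrees(np.arctan2(-nn[1],-nn[0])), 'd',c@nn)
def seg(a,b):
    q=onplane('top',[a,b],nn,c@nn);v=q[1]-q[0];return q,np.degrees(np.arctan2(v[1],v[0]))
z=lambda x,y:(180+x/3.,80+y/3.)
print('front edge',seg(z(360,446),z(3,417)), 'right edge',seg(z(362,440),z(382,245)))
print('holes',onplane('top',[z(11,405),z(348,434),z(368,256),z(10,226)],nn,c@nn))
E
```

```text
4566 [-0.4998  0.0523  0.8646] [0.5963 0.0849 0.0798] 0.0011375211280586976 tilt 30.168054595600264 yaw -5.975382999763533 d -0.22463107294490584
front edge (array([[ 0.5086, -0.0225,  0.0356],
       [ 0.5361,  0.2435,  0.0354]]), np.float64(84.09100424047257)) right edge (array([[ 0.5129, -0.024 ,  0.0381],
       [ 0.6425, -0.0373,  0.1139]]), np.float64(-5.844595160444813))
holes [[ 0.5445  0.2363  0.0407]
 [ 0.5174 -0.0137  0.0401]
 [ 0.6359 -0.0277  0.1095]
 [ 0.663   0.2213  0.1101]]
```

Run:
```python
import cv2
a=cv2.imread('pics/top0.png')[145:225,180:300]; cv2.imwrite('pics/top0y.png',cv2.resize(a,None,fx=6.5,fy=6.5,interpolation=cv2.INTER_CUBIC))
a=cv2.imread('pics/scene0.png')[170:270,150:300]; cv2.imwrite('pics/scene0y.png',cv2.resize(a,None,fx=5,fy=5,interpolation=cv2.INTER_CUBIC))
```

```text
(no output)
```

View pics/top0y.png

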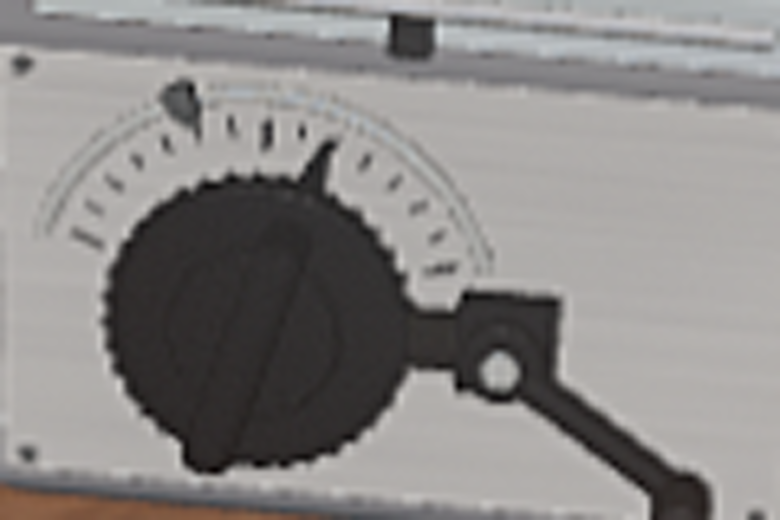

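View pics/scene0y.png

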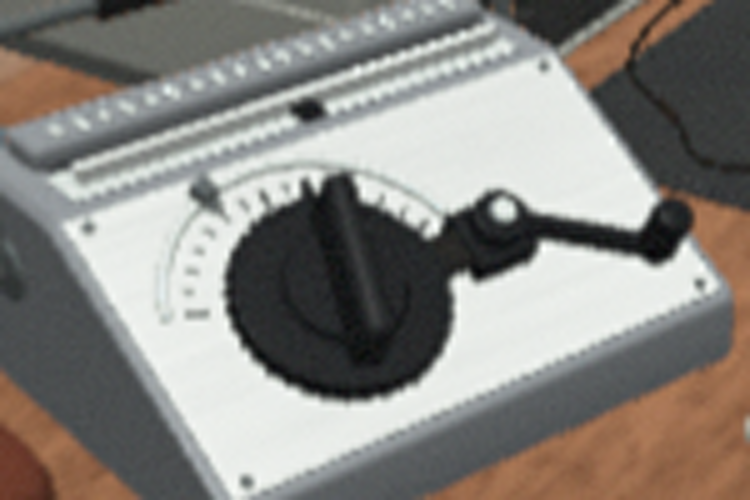

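```bash
cat >> h.py <<'E'
YAW=np.radians(-5.95)
Rz=np.array([[np.cos(YAW),-np.sin(YAW),0],[np.sin(YAW),np.cos(YAW),0],[0,0,1]])
N=Rz@[-.5,0,.8660254];U=Rz@[.8660254,0,.5];L=Rz@[0,1,0.]
E
cat > fit.py <<'E'
from h import *
from scipy.optimize import least_squares
np.set_printoptions(precision=4,suppress=True)
t=lambda x,y:(180+(x+.5)/6.5-.5,145+(y+.5)/6.5-.5)
s=lambda x,y:(150+(x+.5)/5-.5,170+(y+.5)/5-.5)
C0=np.array([0.58,0.145,0.0])
C0=C0+N*((-0.2246-C0@N)/N[2]/1)*0
# x: u,l offset of wheel axis on deck, plane d, w, i, lever
A=np.array([.5963,.0849,.0798])
def pt(c,r,a,h): return c+h*N+r*(np.cos(a)*U+np.sin(a)*L)
def model(x):
    c=A+x[0]*U+x[1]*L+x[2]*N
    piv=c-.082*L
    ld=lambda a:piv+.075*(np.cos(a-.6)*-L+np.sin(a-.6)*U)
    top=[pt(c,.0665,x[3],.005),pt(c,.0665,x[4],.005),piv+.036*N,ld(x[5])+.055*N,pt(c,.042,x[3],.049),pt(c,-.042,x[3],.049)]
    return np.array(top)
MT=[t(333,143),t(197,133),t(500,370),t(683,492),t(292,228),t(207,462)]
MS=[s(308,183),s(216,210),s(502,208),s(670,212),s(338,180),s(368,355)]
cams={'top':(MT,[1,1,1,.7,.5,.5]),'scene':(MS,[.7,.7,1,.7,.5,0.3])}
def res(x):
    out=[]
    for k,(M,w) in cams.items():
        sh=x[6:8] if k=='top' else x[8:10]
        out.append(((proj(k,model(x))+sh-np.array(M))*np.array(w)[:,None]).ravel())
    return np.r_[np.concatenate(out),x[2]/.001,x[6:10]/1.0]
if __name__=='__main__':
    r=least_squares(res,[0,.06,0,-.3,.4,0,0,0,0,0],loss='soft_l1')
    x=r.x;print(x);
    for k,(M,w) in cams.items(): print(k,(proj(k,model(x))-np.array(M)))
    print('axis deck',A+x[0]*U+x[1]*L+x[2]*N);print(model(x))
    np.save('x.npy',x)
    for k,off,sc,f in(('top',(180,145),6.5,'top0'),('scene',(150,170),5,'scene0')):
        a=cv2.imread('pics/'+f+'y.png');c=A+x[0]*U+x[1]*L+x[2]*N
        sh=x[6:8] if k=='top' else x[8:10]
        for h,rr,col in((.017,.05,(0,255,0)),(.005,.0665,(0,0,255))):
            q=(proj(k,[pt(c,rr,an,h) for an in np.linspace(-np.pi,np.pi,90)])+sh-off+.5)*sc-.5
            cv2.polylines(a,[np.round(q).astype(int)],True,col,1)
        for q in (proj(k,model(x))+sh-off+.5)*sc-.5: cv2.circle(a,tuple(int(v) for v in q),4,(255,0,255),1)
        cv2.imwrite('pics/ov_%s.png'%k,a)
E
python3 fit.py
```

```text
[-0.0177  0.0648 -0.0004 -0.3588  0.3353  0.0505  0.408  -0.663  -0.1232
  1.0434]
top [[-0.0522  0.2777]
 [-0.5997 -0.107 ]
 [-0.5925  0.7342]
 [ 0.2388  5.3543]
 [-1.4923  4.4057]
 [-2.9601  2.5242]]
scene [[-0.3812 -1.1584]
 [ 0.7354 -0.4463]
 [-0.0618 -0.9883]
 [ 0.342  -2.165 ]
 [ 0.2    -2.7987]
 [ 1.8224 -4.9694]]
axis deck [0.588  0.1509 0.0706]
[[0.6368 0.1224 0.106 ]
 [0.6419 0.1673 0.1063]
 [0.5616 0.0713 0.1018]
 [0.5118 0.0121 0.0986]
 [0.596  0.1353 0.1327]
 [0.5313 0.1717 0.0934]]
```

View pics/ov_top.png

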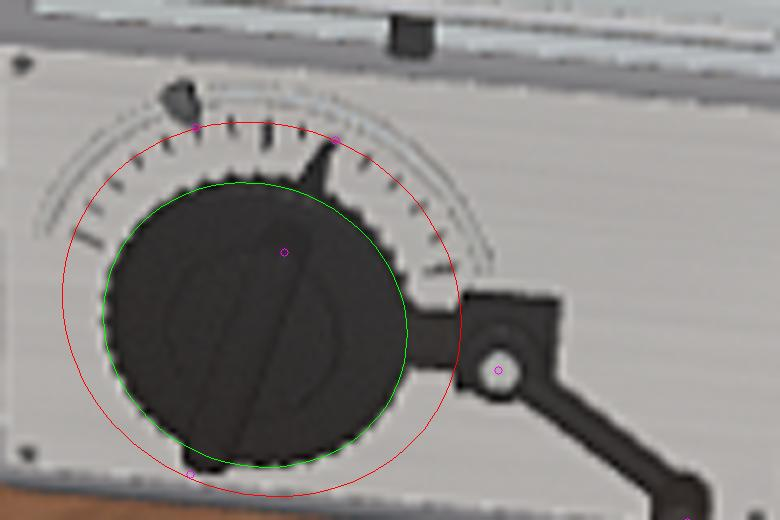

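View pics/ov_scene.png

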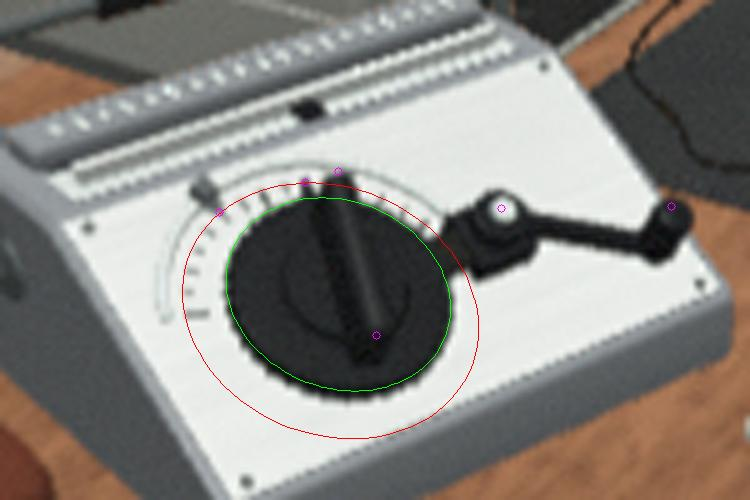

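```bash
sed -i "s/t(683,492)/t(679,513)/; s/\[1,1,1,.7,.5,.5\]/[1,1,1,.7,0,0]/; s/\[.7,.7,1,.7,.5,0.3\]/[.7,.7,1,.7,0,0]/" fit.py; python3 fit.py
cat > go.py <<'E'
from h import *
from scipy.spatial.transform import Rotation as R
np.set_printoptions(precision=3,suppress=True)
def cur():
    o=ctrl.get_obs(); return np.array(o['tool_pos']),R.from_euler('xyz',o['orientation'],degrees=True),o
def rel(pos,Rt):
    p,r,o=cur()
    print('clock',o['clock'],'F',o['force'],'open',round(o['opening'],4),'J',o['joint_pos'])
    if Rt is None: Rt=r
    rv=(r.inv()*Rt).as_rotvec()*10
    print('rot units (tool):',rv,' then shift units (in target axes):',Rt.inv().apply(np.array(pos)-p)/.04,' (in current axes):',r.inv().apply(np.array(pos)-p)/.04)
x_=np.load('x.npy'); C=np.array([.5963,.0849,.0798])+x_[0]*U+x_[1]*L+x_[2]*N
PIV=C-.082*L
def knob(a,h): return PIV+.075*(-np.cos(a-.6)*L+np.sin(a-.6)*U)+h*N
def frame(xd):
    z=-N; xd=xd-xd@z*z; xd/=np.linalg.norm(xd); return R.from_matrix(np.c_[xd,np.cross(z,xd),z])
def bar(w,s=1): # tool x across the bar
    return frame(s*(-np.sin(w)*U+np.cos(w)*L))
def inwheel(P):
    v=np.asarray(P)-C; return np.array([v@U,v@L,v@N])*1000
E
python3 - <<'E'
from go import *
print('knob',knob(x_[5],.03))
rel(knob(x_[5],.12),frame(-U))
E
```

```text
[-0.0179  0.0652 -0.0003 -0.3639  0.3274  0.0329  0.2837 -0.4845 -0.0737
  0.7165]
top [[-0.0967  0.4601]
 [-0.5578 -0.0514]
 [-0.7872  0.8513]
 [ 0.2808  2.6994]
 [-1.5956  4.5695]
 [-3.2489  2.6002]]
scene [[-0.3101 -1.0637]
 [ 0.8083 -0.4741]
 [-0.122  -0.8879]
 [ 0.3372 -1.5901]
 [ 0.2204 -2.6995]
 [ 1.6498 -4.8467]]
axis deck [0.5878 0.1514 0.0706]
[[0.6364 0.1225 0.106 ]
 [0.6418 0.1672 0.1064]
 [0.5614 0.0717 0.1018]
 [0.5107 0.0133 0.0981]
 [0.5957 0.1355 0.1326]
 [0.5312 0.1723 0.0934]]
knob [0.523 0.012 0.076]
clock 0.7 F [-1.042  0.013 -0.402] open 0.0879 J [-51.848  20.543   0.68   -0.001 -70.136 -16.505]
rot units (tool): [ -2.849  -4.703 -10.631]  then shift units (in target axes): [-2.592 16.61   3.581]  (in current axes): [12.851 11.271  1.806]
```

Run:
```python
from go import *
d=np.load('pics/top_d.npy')
for u,v in [(282,223),(284,224),(286,224),(284,226),(284,222),(284,228),(256,201),(257,202),(219,196),(230,185),(212,214),(219,200),(215,207)]:
    P=world('top',u,v,d[v,u]); print(u,v,inwheel(P))
a=cv2.imread('pics/top0.png')[190:240,240:310]; cv2.imwrite('pics/knob.png',cv2.resize(a,None,fx=10,fy=10,interpolation=cv2.INTER_CUBIC))
```

```text
282 223 [ -33.914 -139.917   53.895]
284 224 [ -36.563 -144.235   52.382]
286 224 [ -35.839 -148.363   53.109]
284 226 [ -41.515 -144.597   51.677]
284 222 [ -31.893 -143.881   52.558]
284 228 [ -44.638 -144.921   54.729]
256 201 [  1.866 -82.245  33.096]
257 202 [ -0.752 -84.352  31.806]
219 196 [12.375 -7.088 47.516]
230 185 [ 26.767 -24.877  17.438]
212 214 [-29.894   7.373  46.495]
219 200 [ 2.422 -6.751 44.946]
215 207 [-14.195   1.496  44.632]
```

View pics/knob.png

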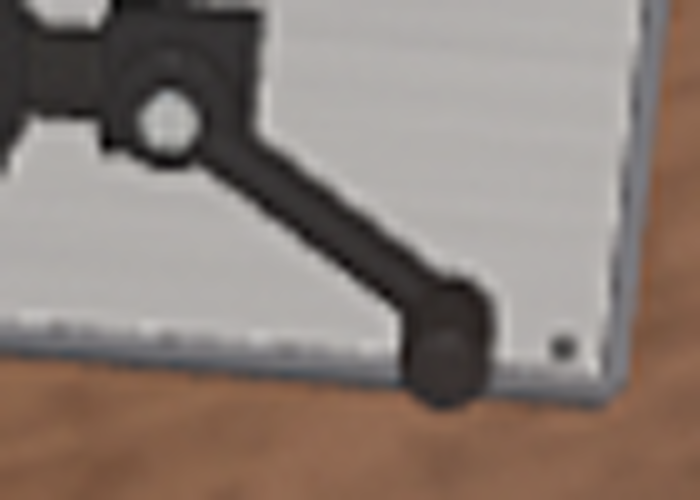

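```bash
python3 -m jog '-.26 -.43 -.97 0 0.2 -.2 1;-.26 -.43 -.97 0 0.2 -.2 1;-.26 -.43 -.97 0 0.4 -.2 1;-.26 -.43 -.97 0 0.5 0 1;-.26 -.43 -.97 0 0.6 0 1;-.26 -.43 -.97 0 0.7 0 1;-.26 -.43 -.97 0 0.8 0 1;-.26 -.43 -.97 0 0.8 0 1'; python3 -m jog '-.26 -.43 -.97 0 0.8 0 1;-.26 -.43 -.97 0 0.8 0 1;-.26 -.43 -.97 0 0.8 0 1;0 0 0 0 0.8 0 1;0 0 0 0 0.8 0 1'
python3 - <<'E'
from go import *
rel(knob(0,.10),frame(-U))
E
```

```text
clock: 1.7
tool_pos: [0.3602, -0.5055, 0.261]
orientation: [176.5, 22.3, 156.2]
force: [0.1, 0.6, -1.0]
opening: 0.0878
clock: 2.33
tool_pos: [0.3938, -0.3507, 0.2649]
orientation: [-179.9, 30.2, 174.3]
force: [0.4, 0.3, -0.2]
opening: 0.0876
clock 2.325 F [ 0.382  0.291 -0.233] open 0.0876 J [-30.169  -7.337 -26.262 -17.143 -44.433  33.86 ]
rot units (tool): [0.001 0.032 0.033]  then shift units (in target axes): [0.437 9.389 3.467]  (in current axes): [0.417 9.39  3.467]
```

```bash
python3 -m jog '0 0 0 .1 1 0 -.2;0 0 0 .1 1 0 -.2;0 0 0 .1 1 0.2 -.2;0 0 0 .1 1 .4 -.2;0 0 0 0 1 .4 -.2;0 0 0 0 1 .5 -.2;0 0 0 0 1 .5 -.2;0 0 0 0 1 .5 -.2'; python3 -m jog '0 0 0 0 1 .5 -.2;0 0 0 0 .4 .5 -.2;0 0 0 0 0 0 -.2';python3 - <<'E'
from go import *
rel(knob(0,.03),frame(-U))
snap('top','top1.png');snap('scene','scene1.png')
E
```

```text
clock: 3.32
tool_pos: [0.4758, -0.049, 0.1989]
orientation: [178.8, 27.7, 174.3]
force: [0.4, 0.2, 0.1]
opening: 0.0349
clock: 3.7
tool_pos: [0.5064, 0.0027, 0.1764]
orientation: [178.6, 26.3, 174.5]
force: [-0.5, -0.6, 0.5]
opening: 0.0348
clock 3.7 F [-0.536 -0.555  0.499] open 0.0348 J [ 27.93   -8.114 -58.194  38.429 -21.089 -67.   ]
rot units (tool): [ 0.278 -0.652  0.055]  then shift units (in target axes): [0.962 0.31  2.361]  (in current axes): [0.804 0.249 2.427]
```

View pics/scene1.png

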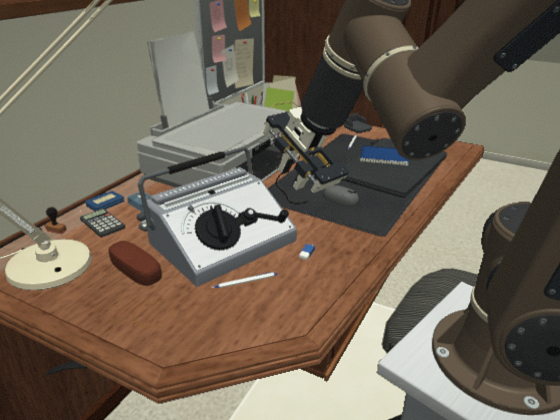

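Run:
```python
from go import *
p,r,o=cur(); print(p,proj('scene',p),proj('top',p), o['joint_pos'])
```

```text
[0.506 0.002 0.177] [[289.673 178.138]] [[291.271 225.831]] [ 27.878  -8.277 -58.224  38.347 -21.149 -66.946]
```

View pics/top1.png

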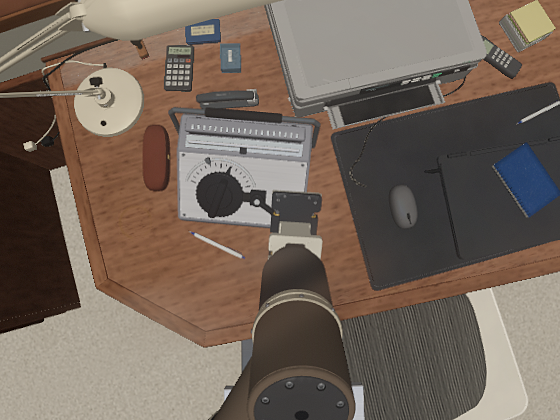

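```bash
cat >> go.py <<'E'
def tframe(t,flip=-1):
    t=np.radians(t); z=-(Rz@[-np.sin(t),0,np.cos(t)]); x=flip*(Rz@[np.cos(t),0,np.sin(t)])
    return R.from_matrix(np.c_[x,np.cross(z,x),z])
def ktcp(a,h,t,du=0): # TCP for grasp centre at height h on knob
    F=tframe(t); return knob(a,h)+.019*F.apply([0,0,1])+du*U
E
python3 - <<'E'
from go import *
rel(ktcp(0,.09,15),tframe(15));rel(ktcp(0,.05,15),tframe(15))
E
```

```text
clock 3.8 F [-0.127  0.235 -0.252] open 0.035 J [ 27.878  -8.277 -58.224  38.347 -21.149 -66.946]
rot units (tool): [0.27  1.977 0.074]  then shift units (in target axes): [0.698 0.339 1.576]  (in current axes): [0.993 0.304 1.417]
clock 3.8 F [-0.127  0.235 -0.252] open 0.035 J [ 27.878  -8.277 -58.224  38.347 -21.149 -66.946]
rot units (tool): [0.27  1.977 0.074]  then shift units (in target axes): [0.44  0.339 2.542]  (in current axes): [0.929 0.276 2.415]
```

```bash
python3 -m jog '.09 .66 .02 0 0 0 -.05;.09 .66 .03 0 0 0 -.05;.09 .66 .02 0 0 0 -.05;0 0 0 .35 .17 0 -.05;0 0 0 .35 .17 .3 -.05;0 0 0 0 0 0 -.05';python3 - <<'E'
from go import *
rel(ktcp(0,.09,15),tframe(15));rel(ktcp(0,.05,15),tframe(15))
E
```

```text
clock: 4.55
tool_pos: [0.4823, 0.0174, 0.1582]
orientation: [180.0, 15.0, 174.1]
force: [0.1, -0.3, -0.6]
opening: 0.0418
clock 4.55 F [ 0.095 -0.337 -0.608] open 0.0418 J [ 32.63   -3.525 -46.143  15.628 -36.596 -50.237]
rot units (tool): [ 0.005 -0.007  0.007]  then shift units (in target axes): [-0.027  0.007  1.279]  (in current axes): [-0.028  0.007  1.279]
clock 4.55 F [ 0.095 -0.337 -0.608] open 0.0418 J [ 32.63   -3.525 -46.143  15.628 -36.596 -50.237]
rot units (tool): [ 0.005 -0.007  0.007]  then shift units (in target axes): [-0.286  0.007  2.245]  (in current axes): [-0.287  0.006  2.245]
```

```bash
python3 -m jog '0 0 0 -.1 0 .5 -.05;0 0 0 -.1 0 .5 -.05;0 0 0 -.08 0 .5 -.05;0 0 0 0 0 .4 -.05;0 0 0 0 0 .35 -.05;0 0 0 0 0 0 -.05';python3 - <<'E'
from go import *
rel(ktcp(0,.05,15),tframe(15))
snap('scene','scene2.png')
a=cv2.imread('pics/scene2.png')[130:280,150:350]; cv2.imwrite('pics/scene2y.png',cv2.resize(a,None,fx=4,fy=4,interpolation=cv2.INTER_CUBIC))
print('waypoints (tool axes, units from a=0):')
F=tframe(15)
for a in np.arange(0,1.21,.2): print(round(a,1),F.inv().apply(ktcp(a,.05,15)-ktcp(0,.05,15))/.04)
E
```

```text
clock: 5.3
tool_pos: [0.5176, 0.0136, 0.0742]
orientation: [-180.0, 15.0, 174.1]
force: [0.8, 0.1, -0.6]
opening: 0.0418
clock 5.3 F [ 0.803  0.063 -0.58 ] open 0.0418 J [ 27.73    7.259 -51.708  24.575 -20.216 -55.992]
rot units (tool): [-0.006 -0.007  0.002]  then shift units (in target axes): [ 0.028  0.009 -0.011]  (in current axes): [ 0.028  0.009 -0.011]
waypoints (tool axes, units from a=0):
0.0 [0. 0. 0.]
0.2 [-0.317 -0.179 -0.085]
0.4 [-0.663 -0.29  -0.178]
0.6 [-1.023 -0.327 -0.274]
0.8 [-1.382 -0.29  -0.37 ]
1.0 [-1.728 -0.179 -0.463]
1.2 [-2.045  0.    -0.548]
```

View pics/scene2y.png

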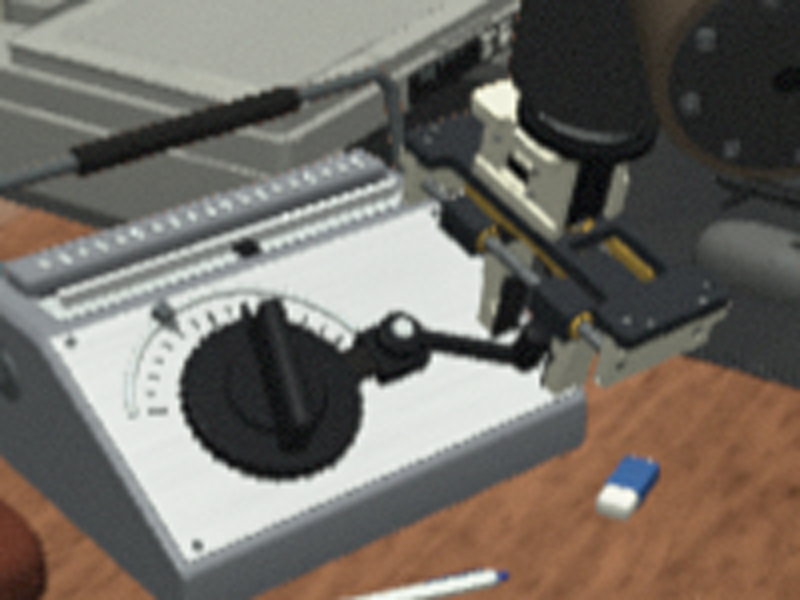

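```bash
python3 - <<'E'
from go import *
print(onplane('top',[(205,112),(280,118),(314,121),(316,140)],np.array([0,0,1.]),.178))
E
python3 -m jog '0 0 0 0 0 0 -.25;0 0 0 0 0 0 -.3;0 0 0 -.16 -.09 -.04 -.3;0 0 0 -.16 -.09 -.04 -.3;0 0 0 -.17 -.06 -.05 -.3;0 0 0 -.17 -.05 -.05 -.3;0 0 0 0 0 0 -.3'
python3 - <<'E'
from go import *
rel(ktcp(0.6,.05,15),tframe(15));
E
```

```text
[[ 0.731  0.164  0.178]
 [ 0.715  0.018  0.178]
 [ 0.708 -0.048  0.178]
 [ 0.67  -0.05   0.178]]
clock: 6.22
tool_pos: [0.54, 0.0, 0.0881]
orientation: [180.0, 15.0, 174.0]
force: [-2.9, -1.8, -0.1]
opening: 0.031
clock 6.225 F [-2.917 -1.832 -0.127] open 0.031 J [ 25.394   8.037 -46.659  19.565 -23.67  -48.521]
rot units (tool): [-0.001 -0.005 -0.003]  then shift units (in target axes): [-0.332 -0.038 -0.104]  (in current axes): [-0.332 -0.038 -0.105]
```

```bash
python3 -m jog '0 0 0 -.18 -.03 -.05 -.3;0 0 0 -.18 -.01 -.05 -.3;0 0 0 -.18 .01 -.05 -.3;0 0 0 -.18 .03 -.05 -.3;0 0 0 -.17 .05 -.05 -.3;0 0 0 -.17 .06 -.05 -.3;0 0 0 -.16 .09 -.04 -.3;0 0 0 -.1 .06 -.03 -.3';python3 - <<'E'
from go import *
rel(ktcp(1.2,.05,15),tframe(15)); 
snap('scene','scene3.png')
a=cv2.imread('pics/scene3.png')[130:280,150:350]; cv2.imwrite('pics/scene3y.png',cv2.resize(a,None,fx=4,fy=4,interpolation=cv2.INTER_CUBIC))
E
```

```text
clock: 7.22
tool_pos: [0.5876, 0.0057, 0.1159]
orientation: [-180.0, 14.9, 174.1]
force: [-3.7, -2.8, -1.1]
opening: 0.0306
clock 7.225 F [-3.676 -2.82  -1.117] open 0.0306 J [ 24.036  10.173 -37.543  14.895 -30.122 -42.076]
rot units (tool): [-0.002 -0.011  0.004]  then shift units (in target axes): [-0.045  0.024 -0.01 ]  (in current axes): [-0.045  0.024 -0.01 ]
```

View pics/scene3y.png

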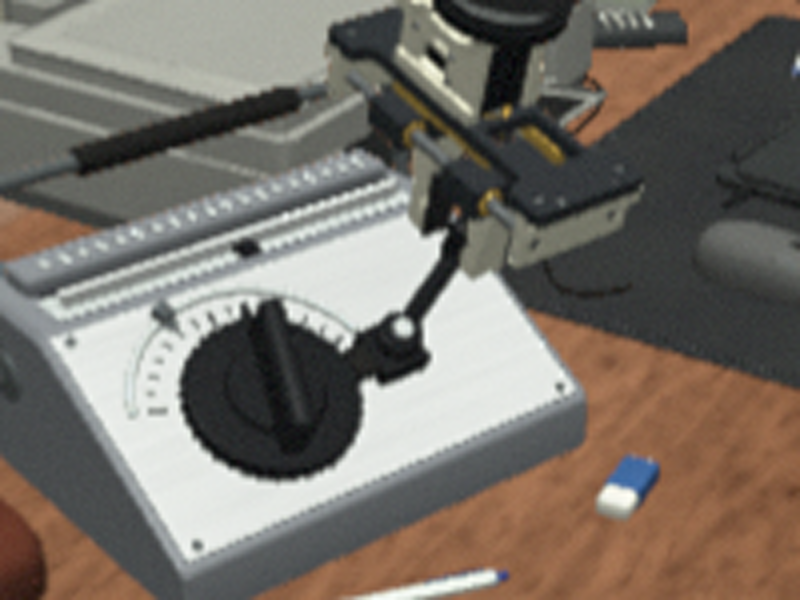

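Scene shows the lever swung well up; I'll push on gently until the stop answers.

```bash
python3 -m jog '0 0 0 -.1 .05 -.03 -.3;0 0 0 -.08 .04 -.02 -.3;0 0 0 0 0 0 -.3';python3 -m jog '0 0 0 -.06 .03 -.02 -.3;0 0 0 -.04 .02 -.01 -.3;0 0 0 0 0 0 -.3';python3 - <<'E'
from go import *
rel(ktcp(1.2,.05,15),tframe(15)); 
E
```

```text
clock: 7.65
tool_pos: [0.5934, 0.0083, 0.119]
orientation: [-179.9, 14.9, 174.1]
force: [-5.9, -2.8, -2.4]
opening: 0.0306
clock: 8.02
tool_pos: [0.5937, 0.0082, 0.119]
orientation: [-179.8, 14.5, 174.0]
force: [-12.9, -4.5, -4.2]
opening: 0.031
clock 8.025 F [-12.868  -4.51   -4.189] open 0.031 J [ 24.068  10.72  -35.96   14.239 -31.612 -41.489]
rot units (tool): [-0.043 -0.088 -0.01 ]  then shift units (in target axes): [ 0.114 -0.053  0.028]  (in current axes): [ 0.114 -0.053  0.029]
```

```bash
python3 -m jog '0 0 0 .08 -.04 0 -.2;0 0 0 .08 0 0 -.1;0 0 0 0 0 -.3 -.1;0 0 0 0 0 -.5 -.1;0 0 0 0 0 -.6 0;0 0 0 0 0 -.6 0;0 0 0 0 0 -.3 0';python3 - <<'E'
from go import *
print(inwheel(cur()[0]))
rel(C+.12*N,bar(x_[3])); 
snap('top','top4.png');snap('scene','scene4.png')
E
```

```text
clock: 8.9
tool_pos: [0.5695, 0.0129, 0.2123]
orientation: [179.8, 15.2, 174.1]
force: [0.3, 0.4, 0.3]
opening: 0.0435
[  67.499 -139.621  124.645]
clock 8.9 F [0.27  0.39  0.312] open 0.0435 J [ 26.215   2.253 -31.045  11.372 -44.198 -39.394]
rot units (tool): [-2.471 -1.745 19.229]  then shift units (in target axes): [ 2.661 -2.819  0.116]  (in current axes): [1.599 3.49  0.552]
```

View pics/scene4.png

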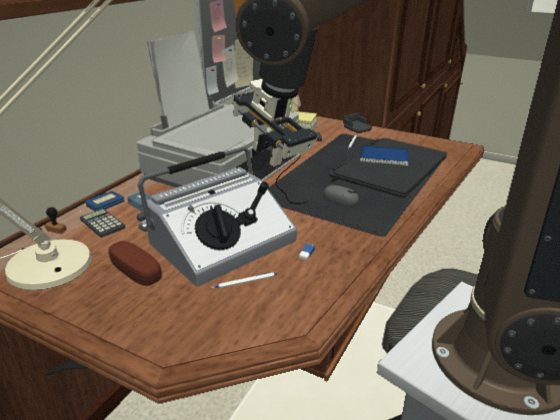

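```bash
python3 -m jog '0 0 0 .4 .5 0 0;0 0 0 .4 1 0 0;0 0 0 .4 1 0.1 0;-.12 -.09 .95 .4 .99 .1 0;-.12 -.09 .96 0 0 .1 0;-.12 -.09 .96 0 0 .1 0;-.12 -.09 .96 0 0 0 0;-.12 -.09 .96 0 0 0 0';python3 -m jog '-.12 -.09 .96 0 0 0 0;-.12 -.09 .96 0 0 0 0;-.12 -.09 .96 0 0 0 0;-.12 -.09 .96 0 0 0 0;-.12 -.09 .96 0 0 0 0;-.12 -.09 .96 0 0 0 0;-.12 -.09 .96 0 0 0 0;-.12 -.09 .96 0 0 0 0';python3 -m jog '-.12 -.09 .96 0 0 0 0;-.12 -.09 .96 0 0 0 0;-.12 -.09 .96 0 0 0 0;-.12 -.09 .96 0 0 0 0;-.12 -.09 .96 0 0 0 0;-.12 -.09 .96 0 0 0 0;-.12 -.09 .96 0 0 0 0;0 0 0 0 0 0 0'
python3 - <<'E'
from go import *
print(inwheel(cur()[0]))
rel(C+.10*N,bar(x_[3]));
E
```

```text
clock: 10.0
tool_pos: [0.5253, 0.157, 0.1764]
orientation: [168.9, 14.9, 145.4]
force: [-0.2, 0.3, 0.9]
opening: 0.0436
clock: 11.0
tool_pos: [0.5252, 0.157, 0.1765]
orientation: [155.3, 4.8, 101.6]
force: [1.1, 0.1, -0.1]
opening: 0.0439
clock: 12.0
tool_pos: [0.5548, 0.1221, 0.2195]
orientation: [158.6, -9.0, 68.4]
force: [0.0, 0.6, -0.7]
opening: 0.0439
[ 48.641 -32.547 143.88 ]
clock 12.0 F [ 0.028  0.639 -0.703] open 0.0439 J [  40.541   -2.098  -42.093   26.347  -34.878 -173.601]
rot units (tool): [-1.296  0.008  0.5  ]  then shift units (in target axes): [ 0.328 -1.426  1.097]  (in current axes): [ 0.396 -1.254  1.271]
```

```bash
python3 -m jog '0 0 -1 0 0 0 0;0 0 -1 0 0 0 0;0 0 -1 0 0 0 0;0 0 -1 0 0 0 0;0 0 -1 0 0 0 0;0 0 -1 0 0 0 0;0 0 -1 0 0 0 0;0 0 -1 0 0 0 0';python3 -m jog '0 0 -1 0 0 0 0;0 0 -1 0 0 0 0;0 0 -1 0 0 0 0;0 0 -1 0 0 0 0;0 0 -1 0 0 0 0;0 0 -1 0 0 0 0;0 0 -1 0 0 0 0;0 0 -1 0 0 0 0';python3 -m jog '0 0 -1 0 0 0 0;0 0 -1 0 0 0 0;0 0 -1 0 0 0 0;0 0 -1 0 0 0 0;0 0 -1 0 0 0 0;0 0 -1 0 0 0 0;0 0 -1 0 0 0 0;0 0 -1 0 0 0 0';python3 -m jog '0 0 -1 0 0 0 0;0 0 -1 0 0 0 0;0 0 -1 0 0 0 0;0 0 -1 0 0 0 0;0 0 -1 0 0 0 0;0 0 -1 0 0 0 0;0 0 0 0 0 0 0'
python3 - <<'E'
from go import *
print(inwheel(cur()[0]))
rel(C+.10*N,bar(x_[3],-1));
E
```

```text
clock: 13.0
tool_pos: [0.5536, 0.1219, 0.2185]
orientation: [158.6, 8.7, 111.3]
force: [-0.4, -0.1, -0.2]
opening: 0.0434
clock: 14.0
tool_pos: [0.5536, 0.1219, 0.2185]
orientation: [171.2, 21.4, 157.1]
force: [0.5, -0.5, 0.1]
opening: 0.0438
clock: 15.0
tool_pos: [0.5536, 0.1219, 0.2185]
orientation: [-170.0, 20.9, -153.6]
force: [0.4, 0.7, 0.6]
opening: 0.044
clock: 15.88
tool_pos: [0.5536, 0.1219, 0.2187]
orientation: [-160.0, 11.8, -119.2]
force: [0.7, 0.2, -0.1]
opening: 0.0438
[ 47.288 -32.834 143.72 ]
clock 15.875 F [ 0.705  0.205 -0.07 ] open 0.0438 J [ 40.62   -2.138 -42.247  26.41  -34.868  -1.752]
rot units (tool): [ 1.297 -0.11  -0.893]  then shift units (in target axes): [-0.346  1.397  1.093]  (in current axes): [-0.24   1.27   1.263]
```

```bash
python3 -m jog '.65 -.05 -.45 0 0 0 0;.65 -.05 -.45 0 0 0 0;0 0 0 -.17 .7 0.3 0;0 0 0 -.17 .7 .7 0;0 0 0 0 0 0 0'
python3 - <<'E'
from go import *
print(inwheel(cur()[0]))
rel(C+.10*N,bar(x_[3],-1)); 
rel(C+.024*N,bar(x_[3],-1)); 
snap('scene','scene5.png');snap('top','top5.png')
a=cv2.imread('pics/scene5.png')[130:280,150:350]; cv2.imwrite('pics/scene5y.png',cv2.resize(a,None,fx=4,fy=4,interpolation=cv2.INTER_CUBIC))
E
```

```text
clock: 16.5
tool_pos: [0.5409, 0.1603, 0.1669]
orientation: [-152.3, 9.8, -114.5]
force: [0.7, -1.4, 0.2]
opening: 0.0437
[  6.943   4.044 107.243]
clock 16.5 F [ 0.695 -1.376  0.245] open 0.0437 J [ 38.736   0.119 -58.245  64.693 -22.61  -34.599]
rot units (tool): [ 0.098 -0.091 -0.003]  then shift units (in target axes): [0.156 0.126 0.181]  (in current axes): [0.155 0.124 0.184]
clock 16.5 F [ 0.695 -1.376  0.245] open 0.0437 J [ 38.736   0.119 -58.245  64.693 -22.61  -34.599]
rot units (tool): [ 0.098 -0.091 -0.003]  then shift units (in target axes): [0.156 0.126 2.081]  (in current axes): [0.137 0.106 2.084]
```

View pics/scene5y.png

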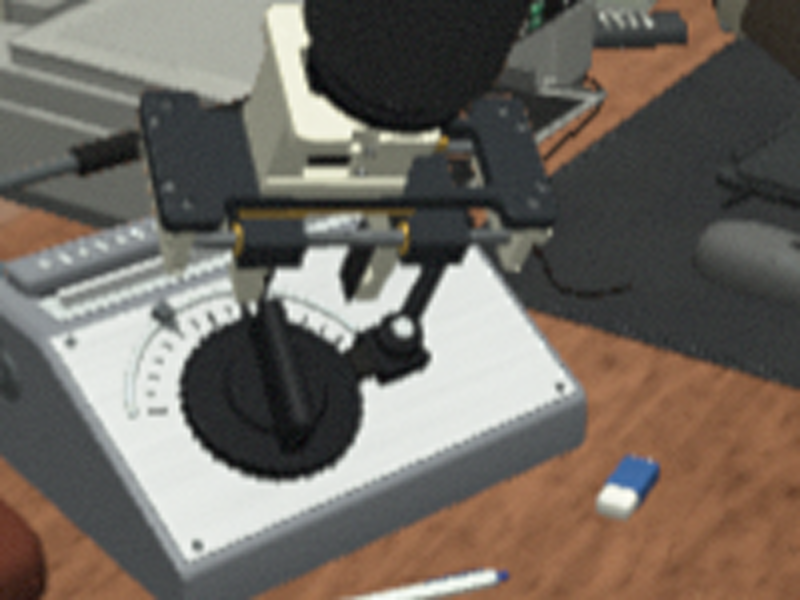

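```bash
cat >> go.py <<'E'
def wb(w,h,dl=15.,g=.0):
    d=np.radians(dl); b=np.cos(w)*U+np.sin(w)*L; x=-(-np.sin(w)*U+np.cos(w)*L)
    z=-(np.cos(d)*N+np.sin(d)*b)
    F=R.from_matrix(np.c_[x,np.cross(z,x),z])
    return C+(h+.018)*N+.019*z, F
E
python3 - <<'E'
from go import *
rel(*wb(x_[3],.1)); 
rel(*wb(x_[3],.026))
E
```

```text
clock 16.6 F [-0.577 -0.977  0.828] open 0.0438 J [ 38.746  -0.011 -58.27   64.456 -22.713 -34.405]
rot units (tool): [-2.524 -0.097 -0.025]  then shift units (in target axes): [0.12  0.202 0.267]  (in current axes): [0.118 0.262 0.209]
clock 16.6 F [-0.577 -0.977  0.828] open 0.0438 J [ 38.746  -0.011 -58.27   64.456 -22.713 -34.405]
rot units (tool): [-2.524 -0.097 -0.025]  then shift units (in target axes): [ 0.12  -0.277  2.054]  (in current axes): [0.1   0.245 2.059]
```

```bash
python3 -m jog '-.84 -.03 0 0 0 0 0;-.84 -.03 0 0 0 0 0;-.84 -.03 0 0 0 0 0;0 0 0 .12 .2 .27 0;0 0 0 0 0 0 0'
python3 - <<'E'
from go import *
rel(*wb(x_[3],.1)); 
rel(*wb(x_[3],.026))
E
```

```text
clock: 17.23
tool_pos: [0.5383, 0.155, 0.1567]
orientation: [-164.7, 10.0, -114.6]
force: [-0.4, 0.4, -0.3]
opening: 0.0437
clock 17.225 F [-0.439  0.443 -0.31 ] open 0.0437 J [ 42.22    3.092 -42.311  20.117 -30.915   5.786]
rot units (tool): [-0.357 -0.05  -0.05 ]  then shift units (in target axes): [-0.034  0.135  0.031]  (in current axes): [-0.034  0.136  0.026]
clock 17.225 F [-0.439  0.443 -0.31 ] open 0.0437 J [ 42.22    3.092 -42.311  20.117 -30.915   5.786]
rot units (tool): [-0.357 -0.05  -0.05 ]  then shift units (in target axes): [-0.034 -0.344  1.817]  (in current axes): [-0.045 -0.279  1.828]
```

```bash
python3 -m jog '-.36 -.05 -.05 -.03 .13 0 0;0 0 0 0 -.12 .45 0;0 0 0 0 -.12 .45 0;0 0 0 0 -.12 .45 0;0 0 0 0 -.11 .43 0;0 0 0 0 0 0 0'
python3 - <<'E'
from go import *
rel(*wb(x_[3],.026))
snap('scene','scene6.png');
a=cv2.imread('pics/scene6.png')[130:280,150:350]; cv2.imwrite('pics/scene6y.png',cv2.resize(a,None,fx=4,fy=4,interpolation=cv2.INTER_CUBIC))
E
```

```text
clock: 17.98
tool_pos: [0.5712, 0.1546, 0.0915]
orientation: [-166.7, 10.2, -114.2]
force: [0.2, 0.3, 0.1]
opening: 0.0439
clock 17.975 F [0.205 0.257 0.093] open 0.0439 J [ 37.837  11.592 -41.618  18.631 -22.672  10.449]
rot units (tool): [ 0.002 -0.012  0.007]  then shift units (in target axes): [-0.002  0.007  0.025]  (in current axes): [-0.002  0.007  0.025]
```

View pics/scene6y.png

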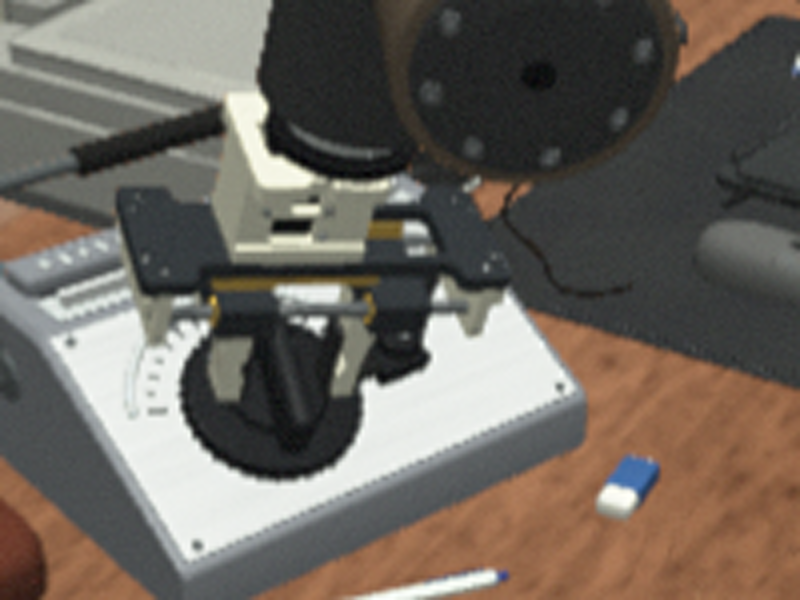

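```bash
python3 -m jog '0 0 0 0 0 0 -.5;0 0 0 0 0 0 -.8;0 0 0 0 0 0 -1;0 0 0 0 0 0 -1;0 0 0 0 0 0 -1'
python3 - <<'E'
from go import *
o=ctrl.get_obs();print(o['force'],o['moment'])
p0,F0=wb(x_[3],.026)
rel(p0,F0)
wt=x_[4]
print('total rot',wt-x_[3])
for w in np.linspace(x_[3],wt,8):
    p,F=wb(w,.026)
    print(F0.inv().apply(p-p0)/.04,(F0.inv()*F).as_rotvec()*10)
# per-step in running tool axes
p1,F1=wb(x_[3]+.1,.026);print('per 0.1 rad: rot',(F0.inv()*F1).as_rotvec()*10,'shift',F0.inv().apply(p1-p0)/.04)
E
```

```text
clock: 18.65
tool_pos: [0.5705, 0.1535, 0.0922]
orientation: [-166.7, 10.1, -114.3]
force: [-3.8, -5.6, 6.4]
opening: 0.0155
[-3.842 -5.622  6.375] [-2.312  2.096 -0.482]
clock 18.65 F [-3.842 -5.622  6.375] open 0.0155 J [ 37.816  11.464 -41.662  18.616 -22.802  10.438]
rot units (tool): [-0.001 -0.022 -0.003]  then shift units (in target axes): [-0.03   0.008  0.048]  (in current axes): [-0.031  0.008  0.048]
total rot 0.6913294775805502
[0. 0. 0.] [0. 0. 0.]
[ 0.012 -0.001 -0.   ] [ 0.     0.256 -0.954]
[ 0.024 -0.002 -0.001] [ 0.     0.511 -1.908]
[ 0.036 -0.005 -0.001] [ 0.     0.767 -2.862]
[ 0.047 -0.009 -0.002] [ 0.     1.022 -3.816]
[ 0.058 -0.014 -0.004] [ 0.     1.278 -4.77 ]
[ 0.069 -0.02  -0.005] [ 0.     1.534 -5.724]
[ 0.078 -0.027 -0.007] [ 0.     1.789 -6.678]
per 0.1 rad: rot [ 0.     0.259 -0.966] shift [ 0.012 -0.001 -0.   ]
```

```bash
python3 -m jog '0 .13 -.48 .006 0 0 -1;0 .26 -.97 .012 0 0 -1;0 .26 -.97 .012 0 0 -1;0 .26 -.97 .012 0 0 -1;0 .26 -.97 .012 0 0 -1;0 .26 -.97 .012 0 0 -1;0 .13 -.48 .006 0 0 -1;0 0 0 0 0 0 -1'
python3 - <<'E'
from go import *
o=ctrl.get_obs();print(o['force'],o['moment'])
p,F=wb(x_[4],.026);rel(p,F)
p,r,o=cur(); x=r.apply([1,0,0]); print('tool wheel angle',np.arctan2(x@U,-(x@L)))
snap('scene','scene7.png');snap('top','top7.png')
a=cv2.imread('pics/scene7.png')[130:280,150:350]; cv2.imwrite('pics/scene7y.png',cv2.resize(a,None,fx=4,fy=4,interpolation=cv2.INTER_CUBIC))
a=cv2.imread('pics/top7.png')[145:225,180:300]; cv2.imwrite('pics/top7y.png',cv2.resize(a,None,fx=6.5,fy=6.5,interpolation=cv2.INTER_CUBIC))
E
```

```text
clock: 19.65
tool_pos: [0.5701, 0.1509, 0.0921]
orientation: [-165.8, -6.9, -84.1]
force: [-4.4, -5.2, 3.6]
opening: 0.0157
[-4.435 -5.183  3.648] [-1.754  1.849 -0.499]
clock 19.65 F [-4.435 -5.183  3.648] open 0.0157 J [ 40.805  13.384 -41.707  28.27  -29.966  31.94 ]
rot units (tool): [ 0.01   0.206 -0.859]  then shift units (in target axes): [-0.02  -0.012  0.043]  (in current axes): [-0.02  -0.011  0.043]
tool wheel angle 0.23904032359063268
```

View pics/scene7y.png

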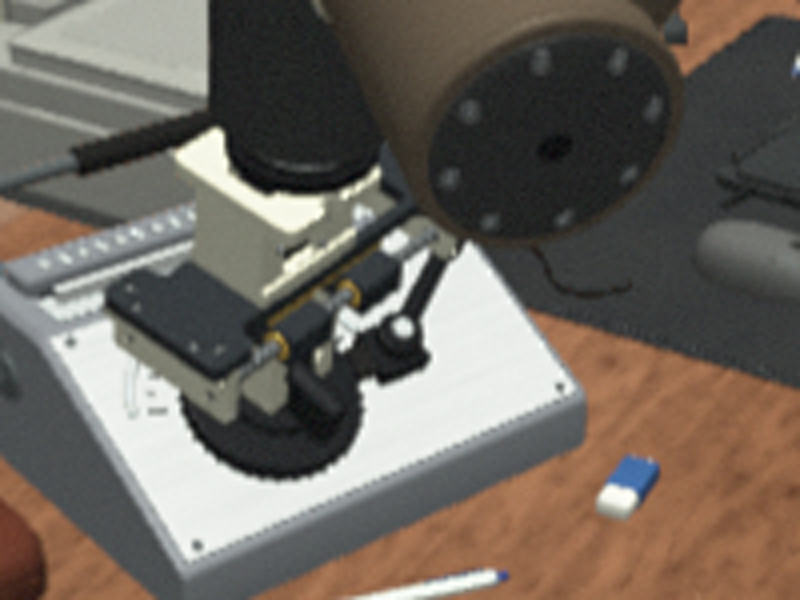

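View pics/top7y.png

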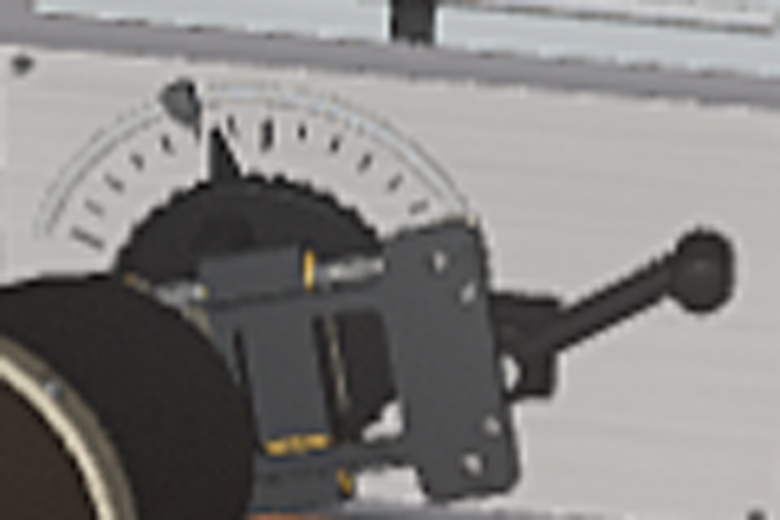

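```bash
cat > ov.py <<'E'
from go import *
import sys
f=sys.argv[1]; angs=[float(a) for a in sys.argv[2:]]
off=np.array([195,148]);sc=18
a=cv2.imread('pics/'+f)[148:181,195:239]; a=cv2.resize(a,None,fx=sc,fy=sc,interpolation=cv2.INTER_CUBIC)
for i,w in enumerate(angs):
    P=[C+.005*N+r*(np.cos(w)*U+np.sin(w)*L) for r in(.055,.0665,.09)]
    q=(proj('top',P)+x_[6:8]-off+.5)*sc-.5
    cv2.polylines(a,[np.round(q).astype(int)],False,[(0,0,255),(0,255,0),(255,0,0),(0,200,255)][i%4],1)
    cv2.circle(a,tuple(int(v) for v in q[1]),5,(255,0,255),1)
cv2.imwrite('pics/ov_'+f,a)
E
python3 ov.py top7.png 0.2 0.239 0.327 0.36
```

```text
(no output)
```

View pics/ov_top7.png

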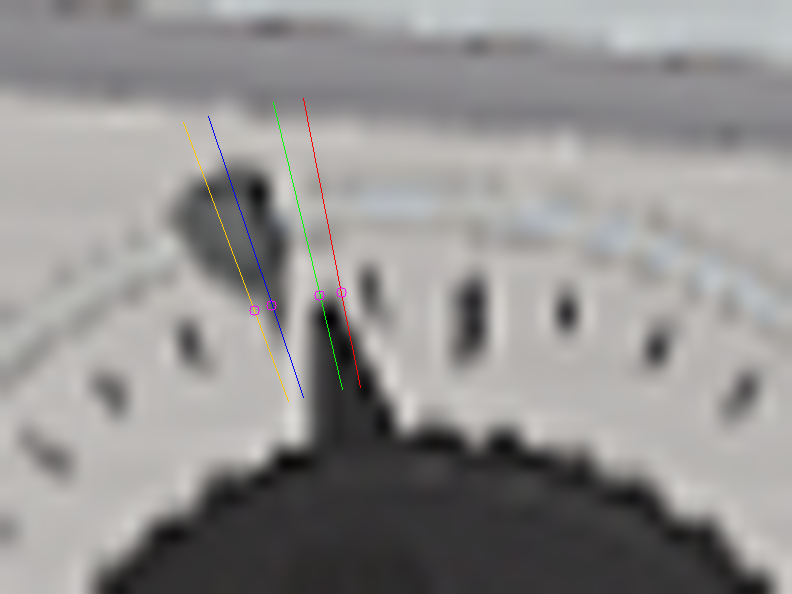

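```bash
cat > ov2.py <<'E'
from go import *
def box(w):
    b=np.cos(w)*U+np.sin(w)*L; t=-np.sin(w)*U+np.cos(w)*L
    o=[(.0665,0),(.0725,.005),(.0825,.005),(.0825,-.005),(.0725,-.005)]
    return [[C+h*N+r*b+s*t for r,s in o] for h in(.001,.0125)]
def draw(f,cam,off,wh,sc,angs,out,sh):
    off=np.array(off);tiles=[]
    for w in [None]+angs:
        a=cv2.imread('pics/'+f)[off[1]:off[1]+wh[1],off[0]:off[0]+wh[0]];a=cv2.resize(a,None,fx=sc,fy=sc,interpolation=cv2.INTER_CUBIC)
        if w is not None:
            for k,pp in enumerate(box(w)):
                q=(proj(cam,pp)+sh-off+.5)*sc-.5
                cv2.polylines(a,[np.round(q*8).astype(int)],True,[(0,0,255),(0,255,0)][k],1,shift=3)
            cv2.putText(a,'%.2f'%w,(5,12),0,.4,(255,0,0),1)
        tiles.append(a)
    return np.hstack(tiles)
A1=draw('top0.png','top',(198,150),(20,24),10,[.30,.34,.38],'',x_[6:8])
A2=draw('scene0.png','scene',(182,198),(20,24),10,[.30,.34,.38],'',x_[8:10])
cv2.imwrite('pics/idx.png',np.vstack([A1,A2]))
t=lambda x,y:(195+(x+.5)/18-.5,148+(y+.5)/18-.5)
for q in [(470,315),(368,285),(275,310),(190,345),(110,390),(567,313),(657,348),(743,385)]:
    P=onplane('top',[np.array(t(*q))-x_[6:8]],N,C@N)[0]; v=inwheel(P); print(q,np.hypot(v[0],v[1]),np.arctan2(v[1],v[0]))
E
python3 ov2.py
```

```text
(470, 315) 62.061246350418585 -0.01639652730277424
(368, 285) 65.67214314789656 0.1685513116818192
(275, 310) 64.64577493897622 0.34644594936213063
(190, 345) 64.23474464967896 0.5213636556202119
(110, 390) 64.50909422653909 0.6989808039361499
(567, 313) 64.42908525879433 -0.19370294106816563
(657, 348) 64.10378946528037 -0.3678925617805266
(743, 385) 65.2358737200073 -0.5351670690671871
```

View pics/idx.png

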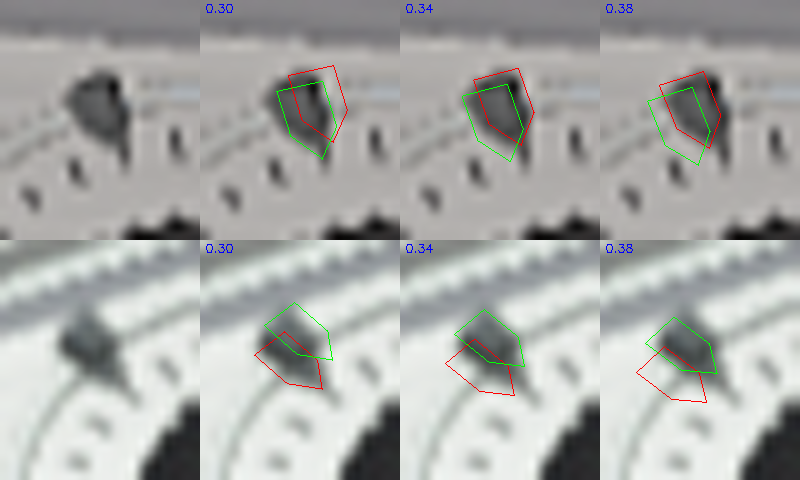

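```bash
cat > idxfit.py <<'E'
from go import *
from scipy.optimize import minimize
S=8
def hullmask(cam,P,off,wh,sh):
    q=(proj(cam,P)+sh-off+.5)*S-.5
    m=np.zeros((wh[1]*S,wh[0]*S),np.float32)
    h=cv2.convexHull(q.astype(np.float32))
    cv2.fillConvexPoly(m,np.round(h*16).astype(np.int32),1.,shift=4)
    return cv2.resize(cv2.GaussianBlur(m,(0,0),S*.55),wh,interpolation=cv2.INTER_AREA)
def idxpts(w,rt,rs,wd,hh):
    b=np.cos(w)*U+np.sin(w)*L; t=-np.sin(w)*U+np.cos(w)*L
    o=[(rt,wd*.15),(rt+rs,wd),(rt+.016,wd),(rt+.016,-wd),(rt+rs,-wd),(rt,-wd*.15)]
    return np.array([C+h*N+r*b+s*t for r,s in o for h in(-.001,hh)])
for cam,f,off,wh,sh in(('top','top0.png',(200,152),(18,14),x_[6:8]),('top','top7.png',(200,152),(18,14),x_[6:8]),('scene','scene0.png',(184,200),(16,16),x_[8:10])):
    off=np.array(off);g=cv2.imread('pics/'+f)[off[1]:off[1]+wh[1],off[0]:off[0]+wh[0]].astype(float).mean(2)
    best=[]
    for hh in(.009,.0115):
      for rs in(.005,.008):
        def cost(p):
            m=hullmask(cam,idxpts(p[0],p[1],rs,.005,hh),off,wh,sh+p[2:4]*0)
            Aq=np.c_[np.ones(m.size),m.ravel()];s,*_=np.linalg.lstsq(Aq,g.ravel(),rcond=None);return ((Aq@s-g.ravel())**2).mean()
        for w0 in(.3,.36):
            r=minimize(cost,[w0,.0665,0,0],method='Nelder-Mead',options=dict(initial_simplex=[[w0,.0665,0,0],[w0+.05,.0665,0,0],[w0,.068,0,0],[w0,.0665,1,0],[w0,.0665,0,1]],xatol=1e-4,maxiter=300))
            best.append((r.fun,r.x[0],r.x[1],hh,rs))
    best.sort();print(cam,f,*[np.round(b,4) for b in best[:4]],sep='\n  ')
E
python3 idxfit.py
```

```text
top
  top0.png
  [550.347   0.343   0.066   0.009   0.008]
  [551.07    0.342   0.066   0.009   0.008]
  [585.      0.343   0.066   0.009   0.005]
  [585.743   0.342   0.066   0.009   0.005]
top
  top7.png
  [721.328   0.343   0.066   0.009   0.008]
  [721.5     0.342   0.066   0.009   0.008]
  [758.543   0.342   0.066   0.009   0.005]
  [759.773   0.343   0.066   0.009   0.005]Traceback (most recent call last):
  File "idxfit.py", line 23, in <module>
    r=minimize(cost,[w0,.0665,0,0],method='Nelder-Mead',options=dict(initial_simplex=[[w0,.0665,0,0],[w0+.05,.0665,0,0],[w0,.068,0,0],[w0,.0665,1,0],[w0,.0665,0,1]],xatol=1e-4,maxiter=300))
    res = _minimize_neldermead(fun, x0, args, callback, bounds=bounds,
                               **options)
    fsim[j] = func(sim[j])
              ~~~~^^^^^^^^
    fx = function(np.copy(x), *(wrapper_args + args))
  File "idxfit.py", line 20, in cost
    m=hullmask(cam,idxpts(p[0],p[1],rs,.005,hh),off,wh,sh+p[2:4]*0)
  File "idxfit.py", line 5, in hullmask
    q=(proj(cam,P)+sh-off+.5)*S-.5
       ~~~~^^^^^^^
  File "h.py", line 10, in proj
    c=vision.camera_info(n);K=np.array(c['camera_matrix']);D=np.array(c['D']);T=np.array(c['camera_from_world'])
ValueError: time passes only in moves, steps and waits
```

```bash
cat > cache.py <<'E'
import pickle
from plant import vision
pickle.dump({n:vision.camera_info(n) for n in('top','scene')},open('cam.pkl','wb'))
E
python3 cache.py && ls -la cam.pkl && sed -i "s/vision.camera_info(n)/CAM[n]/; 1a import pickle,os\nCAM=pickle.load(open('cam.pkl','rb'))" h.py && sed -i "s/for cam,f,off,wh,sh in(.*/for cam,f,off,wh,sh in(('scene','scene0.png',(184,200),(16,16),x_[8:10]),):/" idxfit.py && timeout 120 python3 idxfit.py
```

```text
-rw-r--r-- 1 agent agent 858 Dec  7 00:45 cam.pkl
scene
  scene0.png
  [814.68    0.285   0.068   0.009   0.008]
  [815.342   0.286   0.068   0.009   0.008]
  [834.054   0.283   0.069   0.009   0.005]
  [834.159   0.283   0.069   0.009   0.005]
```

Run:
```python
from go import *
t=lambda x,y:(182+(x+.5)/10-.5,198+(y-240+.5)/10-.5)
for q in [(172,370),(135,400),(97,427),(78,462)]:
    P=onplane('scene',[np.array(t(*q))-x_[8:10]],N,C@N)[0]; v=inwheel(P); print(q,np.hypot(v[0],v[1]),np.arctan2(v[1],v[0]))
a=cv2.imread('pics/scene0.png')[195:235,178:228];cv2.imwrite('pics/s0zz.png',cv2.resize(a,None,fx=15,fy=15,interpolation=cv2.INTER_CUBIC))
```

```text
(172, 370) 64.34920678971136 0.09368859075641792
(135, 400) 62.82352453861904 0.2893284251934531
(97, 427) 64.33629248782402 0.4755926864271448
(78, 462) 63.403334466958796 0.642896338459684
```

View pics/s0zz.png

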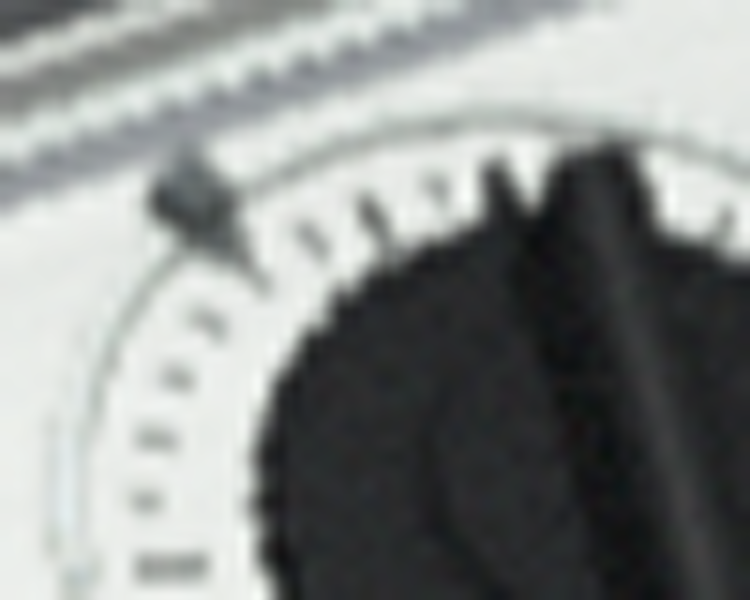

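```bash
python3 -m jog '0 .13 -.48 .006 0 0 -1;0 .12 -.46 .006 0 0 -1;0 0 0 0 0 0 -1'
cat > ptfit.py <<'E'
from go import *
from idxlib import *
import sys
f=sys.argv[1];wh=(60,40);off=np.array((196,150))
im=cv2.imread('pics/'+f)[off[1]:off[1]+wh[1],off[0]:off[0]+wh[0]].astype(float).mean(2)
sh=x_[6:8]
# work on an annulus in deck plane h=5mm: unwrap, r 58..66, measure dark centroid of pointer per r
import scipy.ndimage as nd
full=cv2.imread('pics/'+f).astype(float).mean(2)
ws=np.arange(-.55,.62,.005)
for r in (.056,.058,.060,.062,.064):
    P=np.array([C+.005*N+r*(np.cos(w)*U+np.sin(w)*L) for w in ws]); q=proj('top',P)+sh
    v=nd.map_coordinates(full,[q[:,1],q[:,0]],order=3); dk=np.clip(130-v,0,None)
    lab,n=nd.label(dk>0); 
    out=[]
    for k in range(1,n+1):
        m=lab==k
        out.append((round((ws*dk)[m].sum()/dk[m].sum(),3),round(m.sum()*.005,3),int(dk[m].max())))
    print(r,out)
E
sed 's/import sys//' /dev/null > idxlib.py
python3 - <<'E'
from go import *
p,r,o=cur(); x=r.apply([1,0,0]); print('tool wheel angle',np.arctan2(x@U,-(x@L)),o['force'])
snap('top','top8.png')
E
for f in top0 top7 top8; do echo $f; python3 ptfit.py $f.png; done; python3 ov.py top8.png 0.344
```

```text
clock: 20.12
tool_pos: [0.5701, 0.1504, 0.0922]
orientation: [-166.5, -9.6, -79.2]
force: [-2.8, -4.4, 4.0]
opening: 0.0154
tool wheel angle 0.3360029117880396 [-2.803 -4.375  4.002]
top0
0.056 [(np.float64(-0.326), np.float64(0.145), 104)]
0.058 [(np.float64(-0.331), np.float64(0.125), 92), (np.float64(-0.018), np.float64(0.035), 13)]
0.06 [(np.float64(-0.333), np.float64(0.105), 95), (np.float64(-0.029), np.float64(0.065), 62)]
0.062 [(np.float64(-0.332), np.float64(0.085), 105), (np.float64(-0.034), np.float64(0.06), 87)]
0.064 [(np.float64(-0.538), np.float64(0.03), 20), (np.float64(-0.339), np.float64(0.085), 109), (np.float64(-0.203), np.float64(0.02), 10), (np.float64(-0.031), np.float64(0.06), 82), (np.float64(0.149), np.float64(0.04), 24), (np.float64(0.325), np.float64(0.035), 29), (np.float64(0.498), np.float64(0.045), 39)]
top7
0.056 [(np.float64(0.229), np.float64(0.15), 102)]
0.058 [(np.float64(-0.017), np.float64(0.02), 5), (np.float64(0.233), np.float64(0.125), 100)]
0.06 [(np.float64(-0.029), np.float64(0.06), 56), (np.float64(0.23), np.float64(0.105), 113)]
0.062 [(
[... 396 characters left out ...]
), 19), (np.float64(0.499), np.float64(0.04), 31)]
top8
0.056 [(np.float64(0.323), np.float64(0.15), 96)]
0.058 [(np.float64(-0.017), np.float64(0.02), 5), (np.float64(0.329), np.float64(0.12), 92)]
0.06 [(np.float64(-0.029), np.float64(0.06), 56), (np.float64(0.329), np.float64(0.1), 115)]
0.062 [(np.float64(-0.034), np.float64(0.06), 83), (np.float64(0.325), np.float64(0.09), 107)]
0.064 [(np.float64(-0.539), np.float64(0.03), 13), (np.float64(-0.37), np.float64(0.025), 18), (np.float64(-0.204), np.float64(0.01), 0), (np.float64(-0.031), np.float64(0.055), 78), (np.float64(0.149), np.float64(0.03), 16), (np.float64(0.327), np.float64(0.07), 102), (np.float64(0.499), np.float64(0.035), 31)]
```

View pics/ov_top8.png

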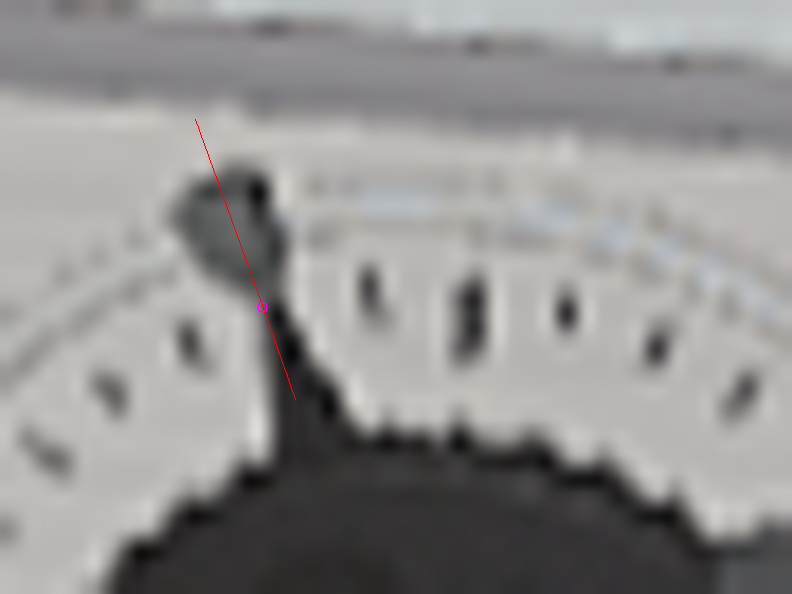

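```bash
sed -e "s/for cam,f,off,wh,sh in(.*/for cam,f,off,wh,sh in(('top','top0.png',(200,152),(18,14),x_[6:8]),('scene','scene0.png',(184,200),(16,16),x_[8:10])):/" -e "s/best\[:4\]/best[:12]/" -e "s/(.009,.0115)/(.007,.009,.011,.013)/; s/(.005,.008)/(.006,)/" idxfit.py > idxfit2.py; timeout 200 python3 idxfit2.py
```

```text
top
  top0.png
  [537.694   0.346   0.066   0.007   0.006]
  [538.624   0.349   0.066   0.007   0.006]
  [569.935   0.342   0.066   0.009   0.006]
  [571.827   0.341   0.066   0.009   0.006]
  [606.492   0.34    0.066   0.011   0.006]
  [607.087   0.339   0.066   0.011   0.006]
  [641.011   0.334   0.066   0.013   0.006]
  [641.361   0.333   0.067   0.013   0.006]
scene
  scene0.png
  [783.926   0.278   0.069   0.007   0.006]
  [784.291   0.28    0.068   0.007   0.006]
  [824.051   0.283   0.069   0.009   0.006]
  [824.269   0.286   0.068   0.009   0.006]
  [879.312   0.289   0.068   0.011   0.006]
  [879.329   0.288   0.068   0.011   0.006]
  [928.526   0.288   0.069   0.013   0.006]
  [930.697   0.295   0.068   0.013   0.006]
```

```bash
python3 -m jog '0 .03 -.12 .001 0 0 -1;0 0 0 0 0 0 -1;0 0 0 0 0 0 -1'
python3 - <<'E'
from go import *
p,r,o=cur(); x=r.apply([1,0,0]); print('tool wheel angle',np.arctan2(x@U,-(x@L)),o['force'])
snap('top','top9.png')
E
python3 ptfit.py top9.png | cut -c1-150
```

```text
clock: 20.55
tool_pos: [0.5702, 0.1504, 0.0922]
orientation: [-166.6, -9.9, -78.6]
force: [-4.8, -4.4, 4.9]
opening: 0.0159
tool wheel angle 0.34735145790067146 [-4.782 -4.374  4.891]
0.056 [(np.float64(0.334), np.float64(0.155), 106)]
0.058 [(np.float64(-0.017), np.float64(0.02), 5), (np.float64(0.333), np.float64(0.135), 93)]
0.06 [(np.float64(-0.029), np.float64(0.06), 57), (np.float64(0.336), np.float64(0.105), 107)]
0.062 [(np.float64(-0.034), np.float64(0.06), 84), (np.float64(0.338), np.float64(0.095), 100)]
0.064 [(np.float64(-0.539), np.float64(0.03), 12), (np.float64(-0.37), np.float64(0.025), 18), (np.float64(-0.203), np.float64(0.01), 1), (np.float64(
```

```bash
python3 -m jog '0 0 0 0 0 0 -.6;0 0 0 0 0 0 -.3;0 0 0 0 0 0 0;0 0 0 0 0 0 0;0 0 0 0 0 -.3 0;0 0 0 0 0 -.6 0;0 0 0 0 0 -.8 0;0 0 0 0 0 -.8 0'
python3 - <<'E'
from go import *
print(inwheel(cur()[0]))
rel(ktcp(1.2,.11,15),tframe(15))
snap('top','top10.png');snap('scene','scene10.png')
a=cv2.imread('pics/scene10.png')[130:280,150:350]; cv2.imwrite('pics/scene10y.png',cv2.resize(a,None,fx=4,fy=4,interpolation=cv2.INTER_CUBIC))
E
python3 ptfit.py top10.png | cut -c1-250
```

```text
clock: 21.6
tool_pos: [0.5445, 0.1641, 0.1898]
orientation: [-166.4, -9.7, -78.5]
force: [-0.1, 1.3, 1.1]
opening: 0.0438
[ 21.197   8.201 125.41 ]
clock 21.6 F [-0.081  1.327  1.095] open 0.0438 J [ 46.195   5.535 -34.838  21.98  -45.854  41.588]
rot units (tool): [-0.736 -0.715 19.058]  then shift units (in target axes): [-0.61  -3.803  0.71 ]  (in current axes): [3.715 0.667 1.045]
0.056 [(np.float64(0.334), np.float64(0.155), 101)]
0.058 [(np.float64(-0.017), np.float64(0.02), 5), (np.float64(0.333), np.float64(0.135), 91)]
0.06 [(np.float64(-0.029), np.float64(0.06), 56), (np.float64(0.336), np.float64(0.105), 106)]
0.062 [(np.float64(-0.034), np.float64(0.06), 84), (np.float64(0.338), np.float64(0.095), 98)]
0.064 [(np.float64(-0.539), np.float64(0.03), 13), (np.float64(-0.371), np.float64(0.03), 19), (np.float64(-0.203), np.float64(0.01), 1), (np.float64(-0.032), np.float64(0.055), 78), (np.float64(0.149), np.float64(0.03), 16), (np.float64(0.337), np.f
```

View pics/scene10y.png

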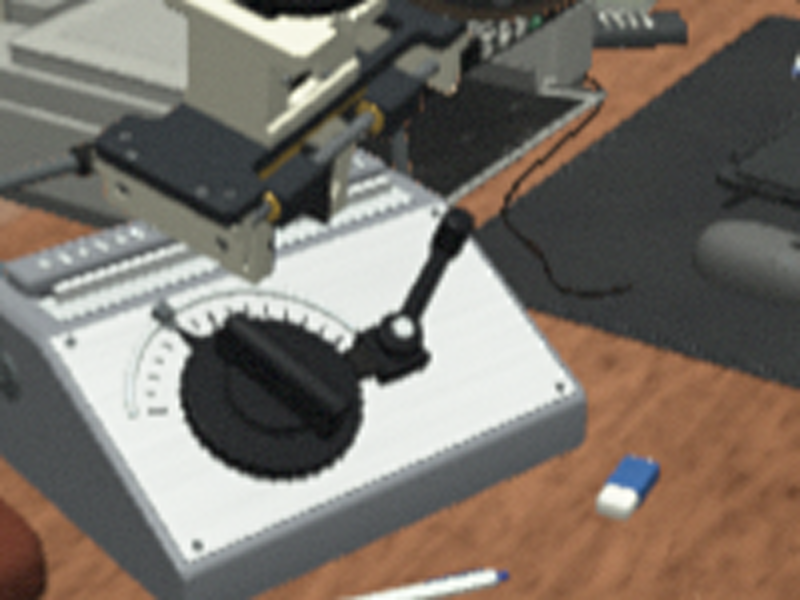

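```bash
sed -e "s/'top',P)+sh/'scene',P)+x_[8:10]/" ptfit.py > ptfs.py; for f in scene0 scene10; do python3 ptfs.py $f.png | cut -c1-260; done
python3 - <<'E'
import cv2
a=cv2.imread('pics/scene10.png')[195:235,178:228];cv2.imwrite('pics/s10zz.png',cv2.resize(a,None,fx=15,fy=15,interpolation=cv2.INTER_CUBIC))
E
```

```text
0.056 [(np.float64(-0.404), np.float64(0.355), 112)]
0.058 [(np.float64(-0.43), np.float64(0.27), 111)]
0.06 [(np.float64(-0.441), np.float64(0.25), 105), (np.float64(-0.015), np.float64(0.015), 5)]
0.062 [(np.float64(-0.508), np.float64(0.1), 100), (np.float64(-0.356), np.float64(0.09), 82), (np.float64(-0.015), np.float64(0.035), 19)]
0.064 [(np.float64(-0.514), np.float64(0.09), 97), (np.float64(-0.353), np.float64(0.075), 70), (np.float64(-0.02), np.float64(0.015), 4)]
0.056 [(np.float64(-0.318), np.float64(0.46), 89), (np.float64(-0.008), np.float64(0.03), 6), (np.float64(0.306), np.float64(0.15), 98)]
0.058 [(np.float64(-0.548), np.float64(0.01), 8), (np.float64(-0.27), np.float64(0.37), 84), (np.float64(0.314), np.float64(0.12), 96)]
0.06 [(np.float64(-0.274), np.float64(0.205), 72), (np.float64(0.313), np.float64(0.1), 89)]
0.062 [(np.float64(-0.325), np.float64(0.105), 14), (np.float64(-0.214), np.float64(0.025), 7), (np.float64(-0.016), np.float64(0.035), 16), (np.float64(0.314), np.float64(0.075), 75)]
0.064 [(np.float64(-0.02), np.float64(0.005), 1), (np.float64(0.311), np.float64(0.06), 50)]
```

View pics/s10zz.png

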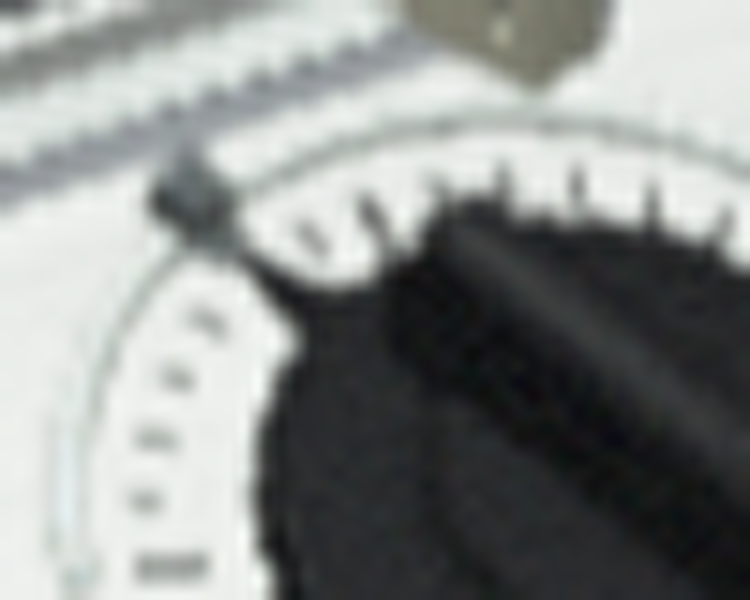

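```bash
cat > ticks.py <<'E'
from go import *
import scipy.ndimage as nd, sys
ws=np.arange(-1.3,1.3,.004)
def prof(cam,f,h,sh,rs):
    full=cv2.imread('pics/'+f).astype(float).mean(2); acc=0
    for r in rs:
        P=np.array([C+h*N+r*(np.cos(w)*U+np.sin(w)*L) for w in ws]); q=proj(cam,P)+sh
        acc=acc+nd.map_coordinates(full,[q[:,1],q[:,0]],order=3)
    return acc/len(rs)
for cam,f,sh in(('top','top10.png',x_[6:8]),('top','top0.png',x_[6:8]),('scene','scene0.png',x_[8:10]),('scene','scene10.png',x_[8:10])):
    v=prof(cam,f,0,sh,[.0625,.064,.0655]); bg=nd.percentile_filter(v,80,int(.3/.004)); dk=np.clip(bg-v-10,0,None)
    W=[];M=[]
    for k in range(-6,7):
        w=k*np.pi/18
        m=abs(ws-(w-(.05 if cam=='scene' else .01)))<.075
        c=(ws*dk)[m].sum()/max(dk[m].sum(),1e-9)
        wid=(dk[m]>.4*dk[m].max()).sum()*.004
        if dk[m].max()>15 and wid<.06: W.append(w);M.append(c-w)
    W=np.array(W);M=np.array(M)
    A=np.c_[np.cos(W),-np.sin(W)]/.064
    s=np.linalg.lstsq(A,M,rcond=None)[0]
    print(cam,f,'dl,du mm',s*1000,'res',M-A@s); print('   ',W,M)
E
python3 ticks.py
```

```text
top top10.png dl,du mm [-0.918 -1.291] res [-0.007  0.003 -0.003  0.002  0.002  0.002 -0.003  0.004 -0.001 -0.
 -0.001 -0.003]
    [-1.047 -0.873 -0.698 -0.524 -0.349 -0.175  0.     0.175  0.524  0.698
  0.873  1.047] [-0.031 -0.021 -0.027 -0.02  -0.019 -0.016 -0.017 -0.007 -0.003  0.002
  0.005  0.007]
top top0.png dl,du mm [-0.906 -1.313] res [-0.006  0.003 -0.003  0.002  0.002 -0.003  0.004  0.002 -0.001 -0.
 -0.001 -0.003]
    [-1.047 -0.873 -0.698 -0.524 -0.175  0.     0.175  0.349  0.524  0.698
  0.873  1.047] [-0.031 -0.021 -0.027 -0.02  -0.015 -0.017 -0.007 -0.004 -0.003  0.002
  0.005  0.007]
scene scene0.png dl,du mm [-4.13   0.494] res [0. 0.]
    [-0.873 -0.175] [-0.036 -0.062]
scene scene10.png dl,du mm [-4.133  0.929] res [ 0.004 -0.006  0.002]
    [-0.873 -0.524  0.175] [-0.026 -0.054 -0.064]
```

```bash
cat > ov3.py <<'E'
from go import *
def dr(cam,f,off,wh,sc,sh):
    off=np.array(off);a=cv2.imread('pics/'+f)[off[1]:off[1]+wh[1],off[0]:off[0]+wh[0]];a=cv2.resize(a,None,fx=sc,fy=sc,interpolation=cv2.INTER_CUBIC)
    def ln(P,c):
        q=(proj(cam,P)+sh-off+.5)*sc-.5; cv2.polylines(a,[np.round(q*8).astype(int)],False,c,1,cv2.LINE_AA,3)
    pt=lambda r,w,h:C+h*N+r*(np.cos(w)*U+np.sin(w)*L)
    for k in range(-7,8): ln([pt(.060,k*np.pi/18,0),pt(.068,k*np.pi/18,0)],(0,0,255))
    ln([pt(.05,w,.017) for w in np.linspace(-3.14,3.14,100)],(0,255,0))
    ln([pt(.05,w,.0) for w in np.linspace(-3.14,3.14,100)],(0,255,255))
    ln([pt(.05,.343,.005),pt(.0665,.343,.005)],(255,0,255))
    return a
cv2.imwrite('pics/ov3s.png',dr('scene','scene10.png',(180,195),(75,60),10,x_[8:10]))
E
python3 ov3.py
```

View pics/ov3s.png

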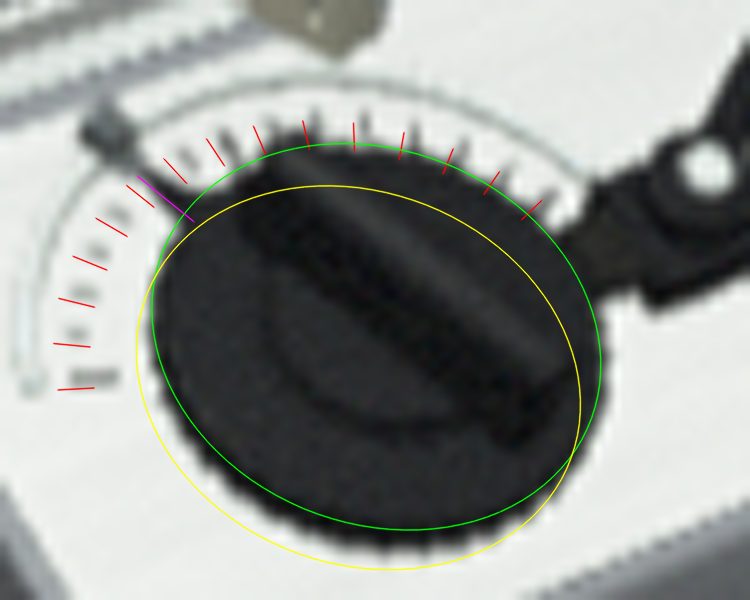

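```bash
python3 -m jog '-.04 -.04 .95 0 0 0 0;-.04 -.04 .95 0 0 0 0;-.04 -.04 .95 0 0 0 0;-.04 -.04 .95 0 0 0 0;-.04 -.04 .95 0 0 0 0;-.04 -.04 .95 0 0 0 0;-.04 -.04 .95 0 0 0 0;-.04 -.04 .95 0 0 0 0';python3 -m jog '-.04 -.04 .95 0 0 0 0;-.04 -.04 .95 0 0 0 0;-.04 -.04 .95 0 0 0 0;-.04 -.04 .95 0 0 0 0;-.04 -.04 .95 0 0 0 0;-.04 -.04 .95 0 0 0 0;-.04 -.04 .95 0 0 0 0;-.04 -.04 .95 0 0 0 0';python3 -m jog '-.04 -.04 .95 0 0 0 0;-.04 -.04 .95 0 0 0 0;-.04 -.04 .95 -.1 -.6 0 -.05;-.04 -.04 .95 -.2 -.8 0 -.05;0 0 0 -.2 -.8 0 -.05;0 0 0 -.1 -.8 0 -.05;0 0 0 0 -.8 0 -.05;0 0 0 0 0 0 -.05'
python3 - <<'E'
from go import *
print(inwheel(cur()[0]))
rel(ktcp(1.2,.09,15),tframe(15))
rel(ktcp(1.2,.05,15),tframe(15))
snap('scene','scene11.png');snap('top','top11.png')
a=cv2.imread('pics/scene11.png')[130:280,150:350]; cv2.imwrite('pics/scene11y.png',cv2.resize(a,None,fx=4,fy=4,interpolation=cv2.INTER_CUBIC))
E
```

```text
clock: 22.7
tool_pos: [0.5448, 0.1638, 0.1883]
orientation: [-165.8, 3.1, -120.5]
force: [0.0, 0.2, -0.6]
opening: 0.0436
clock: 23.7
tool_pos: [0.5448, 0.1638, 0.1883]
orientation: [-174.1, 13.0, -163.4]
force: [-0.0, -1.0, -0.5]
opening: 0.0439
clock: 24.7
tool_pos: [0.5602, 0.01, 0.1957]
orientation: [179.6, 15.0, 174.2]
force: [-0.2, 0.2, 0.7]
opening: 0.0414
[  51.48  -143.475  114.726]
clock 24.7 F [-0.217  0.19   0.73 ] open 0.0414 J [ 26.072   2.305 -33.211  11.188 -42.014 -39.289]
rot units (tool): [ 0.083 -0.006  0.031]  then shift units (in target axes): [ 0.061 -0.011  1.131]  (in current axes): [ 0.06  -0.02   1.131]
clock 24.7 F [-0.217  0.19   0.73 ] open 0.0414 J [ 26.072   2.305 -33.211  11.188 -42.014 -39.289]
rot units (tool): [ 0.083 -0.006  0.031]  then shift units (in target axes): [-0.198 -0.011  2.097]  (in current axes): [-0.2   -0.029  2.097]
```

View pics/scene11y.png

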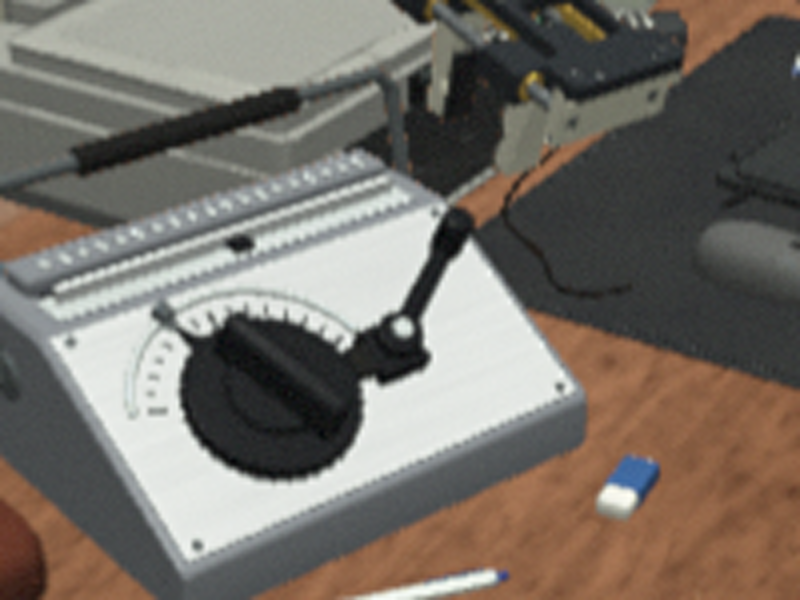

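```bash
python3 -m jog '.08 0 .03 0 0 .4 -.05;0 0 0 0 0 .4 -.05;0 0 0 -.05 0 .4 -.05;0 0 0 -.07 0 .4 -.05;0 0 0 -.08 0 .3 -.05;0 0 0 0 0 .2 -.05;0 0 0 0 0 0 -.2;0 0 0 0 0 0 -.3'
python3 - <<'E'
from go import *
rel(ktcp(1.2,.05,15),tframe(15))
snap('scene','scene12.png')
a=cv2.imread('pics/scene12.png')[130:280,150:350]; cv2.imwrite('pics/scene12y.png',cv2.resize(a,None,fx=4,fy=4,interpolation=cv2.INTER_CUBIC))
E
```

```text
clock: 25.8
tool_pos: [0.5902, 0.0087, 0.1169]
orientation: [-180.0, 15.0, 174.2]
force: [-0.7, -0.4, 0.9]
opening: 0.0326
clock 25.8 F [-0.66  -0.428  0.862] open 0.0326 J [ 24.24   10.308 -37.235  14.931 -30.246 -42.165]
rot units (tool): [0.005 0.001 0.024]  then shift units (in target axes): [ 0.016 -0.057 -0.   ]  (in current axes): [ 0.016 -0.057 -0.   ]
```

View pics/scene12y.png

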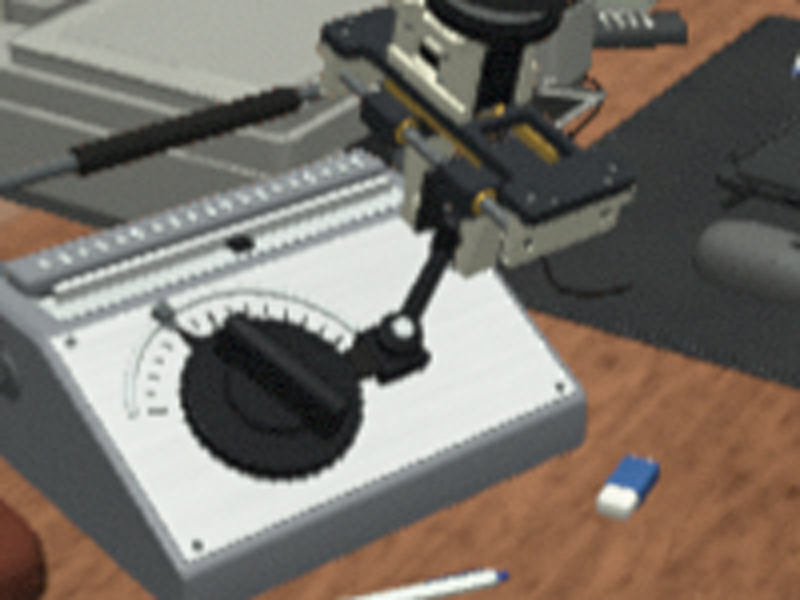

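Knob is straddled again (px ≈ (262,188)). Swing down along the arc.

```bash
python3 -m jog '0 0 0 .16 -.14 .04 -.3;0 0 0 .16 -.09 .04 -.3;0 0 0 .17 -.06 .05 -.3;0 0 0 .17 -.05 .05 -.3;0 0 0 .18 -.03 .05 -.3;0 0 0 .18 -.01 .05 -.3;0 0 0 .18 .01 .05 -.3;0 0 0 .18 .03 .05 -.3';python3 -m jog '0 0 0 .17 .05 .05 -.3;0 0 0 .17 .06 .05 -.3;0 0 0 .16 .09 .04 -.3;0 0 0 .16 .09 .04 -.3;0 0 0 0 0 0 -.3';python3 - <<'E'
from go import *
rel(ktcp(0,.05,15),tframe(15)); 
E
```

```text
clock: 26.85
tool_pos: [0.5396, -0.0004, 0.0881]
orientation: [-180.0, 15.1, 174.2]
force: [4.5, -3.9, 2.8]
opening: 0.0305
clock: 27.48
tool_pos: [0.5164, 0.0129, 0.0739]
orientation: [-179.9, 15.0, 174.1]
force: [3.0, -4.8, 2.7]
opening: 0.0305
clock 27.475 F [ 3.032 -4.831  2.731] open 0.0305 J [ 27.687   7.177 -51.918  24.739 -20.089 -56.051]
rot units (tool): [-0.007 -0.005  0.015]  then shift units (in target axes): [ 0.001  0.03  -0.011]  (in current axes): [ 0.001  0.03  -0.011]
```

Push on past the slack until the stop answers.

```bash
python3 -m jog '0 0 0 .08 .05 .02 -.3;0 0 0 .06 .04 .02 -.3;0 0 0 0 0 0 -.3';python3 -m jog '0 0 0 .06 .03 .02 -.3;0 0 0 .04 .02 .01 -.3;0 0 0 0 0 0 -.3';python3 - <<'E'
from go import *
rel(ktcp(0,.05,15),tframe(15)); 
E
```

```text
clock: 27.85
tool_pos: [0.5144, 0.0155, 0.074]
orientation: [-179.9, 15.2, 173.9]
force: [9.8, -26.0, 25.1]
opening: 0.0312
clock: 28.22
tool_pos: [0.5134, 0.0178, 0.074]
orientation: [-180.0, 15.4, 173.9]
force: [14.1, -35.2, 36.9]
opening: 0.031
clock 28.225 F [ 14.105 -35.173  36.915] open 0.031 J [ 28.227   6.69  -53.425  27.452 -19.07  -59.541]
rot units (tool): [-0.013  0.077 -0.031]  then shift units (in target axes): [-0.085 -0.083  0.014]  (in current axes): [-0.085 -0.083  0.014]
```

```bash
python3 -m jog '0 0 0 -.05 -.06 -.03 -.2;0 0 0 -.05 -.04 -.03 -.1;0 0 0 0 0 0 -.05';python3 - <<'E'
from go import *
rel(ktcp(0,.05,15),tframe(15)); 
snap('scene','scene13.png');snap('top','top13.png')
a=cv2.imread('pics/scene13.png')[130:280,150:350]; cv2.imwrite('pics/scene13y.png',cv2.resize(a,None,fx=4,fy=4,interpolation=cv2.INTER_CUBIC))
E
python3 ptfit.py top13.png | cut -c1-150
```

```text
clock: 28.6
tool_pos: [0.5121, 0.0151, 0.0733]
orientation: [180.0, 15.1, 174.1]
force: [-3.1, -5.0, 12.0]
opening: 0.0407
clock 28.6 F [-3.075 -5.009 11.986] open 0.0407 J [ 28.091   6.786 -52.834  25.716 -19.591 -57.479]
rot units (tool): [0.003 0.015 0.007]  then shift units (in target axes): [-0.112 -0.014  0.003]  (in current axes): [-0.112 -0.014  0.003]
0.056 [(np.float64(0.334), np.float64(0.155), 102)]
0.058 [(np.float64(-0.017), np.float64(0.03), 8), (np.float64(0.334), np.float64(0.135), 91)]
0.06 [(np.float64(-0.028), np.float64(0.06), 58), (np.float64(0.336), np.float64(0.115), 106)]
0.062 [(np.float64(-0.034), np.float64(0.06), 85), (np.float64(0.338), np.float64(0.095), 98)]
0.064 [(np.float64(-0.539), np.float64(0.03), 15), (np.float64(-0.371), np.float64(0.03), 20), (np.float64(-0.203), np.float64(0.01), 4), (np.float64(
```

View pics/scene13y.png

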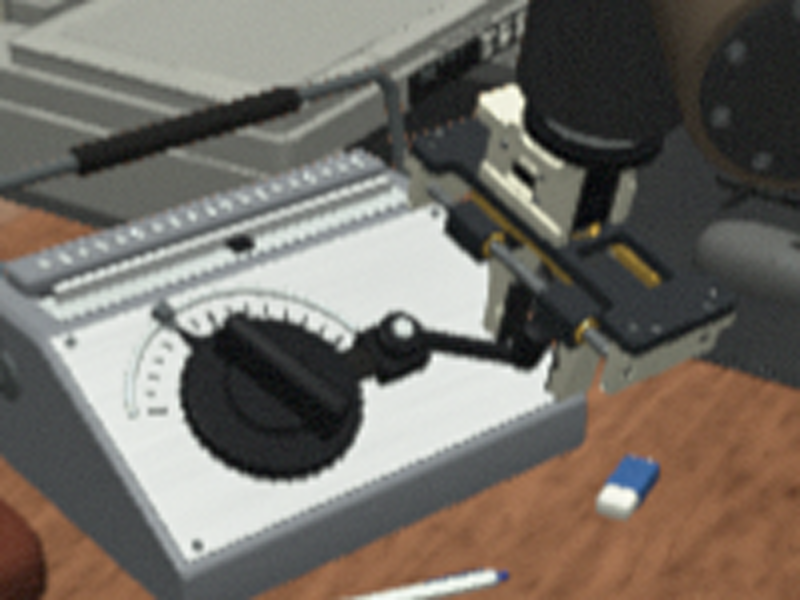

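```bash
python3 -m jog '0 0 0 -.05 0 0 0;0 0 0 -.03 0 -.1 0;0 0 0 0 0 -.3 0;0 0 0 0 0 -.6 0;0 0 0 0 0 -.7 0;0 0 0 0 0 -.7 0;0 0 0 0 -.8 -.4 0;0 0 0 0 -1 -.1 0';python3 -m jog '0 0 0 0 -1 0 0;0 0 0 0 -1 0 0;0 0 0 0 0 0 0';python3 - <<'E'
from go import *
print(ctrl.get_obs()['force'])
im,d=snap('top','top14.png');snap('scene','scene14.png')
a=cv2.imread('pics/top14.png')[145:240,180:310]; cv2.imwrite('pics/top14y.png',cv2.resize(a,None,fx=6,fy=6,interpolation=cv2.INTER_CUBIC))
for u,v in [(284,224),(284,226),(282,223),(286,224)]: print(inwheel(world('top',u,v,d[v,u])))
i0=cv2.imread('pics/top0.png').astype(int)
df=abs(i0-im[:,:,::-1].astype(int)).sum(2); print('idx diff',df[152:164,200:212].max())
a0=i0[205:235,265:300].astype(np.float32).mean(2);a1=im[205:235,265:300].astype(np.float32).mean(2); print('knob shift px',cv2.phaseCorrelate(a0,a1))
b0=i0[150:164,200:216].astype(np.float32).mean(2);b1=im[150:164,200:216].astype(np.float32).mean(2); print('index shift px',cv2.phaseCorrelate(b0,b1))
E
python3 ptfit.py top14.png | cut -c1-150
```

```text
clock: 29.7
tool_pos: [0.4779, -0.0526, 0.186]
orientation: [179.9, 15.1, 174.3]
force: [0.1, 0.3, 0.2]
opening: 0.0438
clock: 30.08
tool_pos: [0.4689, -0.1342, 0.1845]
orientation: [180.0, 14.9, 174.0]
force: [-0.1, -0.2, -0.1]
opening: 0.0439
[-0.086 -0.218 -0.086]
[ -35.582 -144.215   54.416]
[ -39.668 -144.559   55.458]
[ -34.537 -139.922   52.598]
[ -34.389 -148.318   56.118]
idx diff 19
knob shift px ((-0.08235632990128039, -0.058074137937754955), 0.9993494731408579)
index shift px ((0.06713348492802673, 0.45611566711349205), 0.9947011292912066)
0.056 [(np.float64(0.335), np.float64(0.16), 101)]
0.058 [(np.float64(-0.018), np.float64(0.03), 10), (np.float64(0.334), np.float64(0.135), 93)]
0.06 [(np.float64(-0.029), np.float64(0.06), 59), (np.float64(0.336), np.float64(0.115), 106)]
0.062 [(np.float64(-0.034), np.float64(0.06), 86), (np.float64(0.338), np.float64(0.095), 97)]
0.064 [(np.float64(-0.539), np.float64(0.03), 16), (np.float64(-0.371), np.float64(0.035), 22), (np.float64(-0.203), np.float64(0.015), 5), (np.float6
```

View pics/top14y.png

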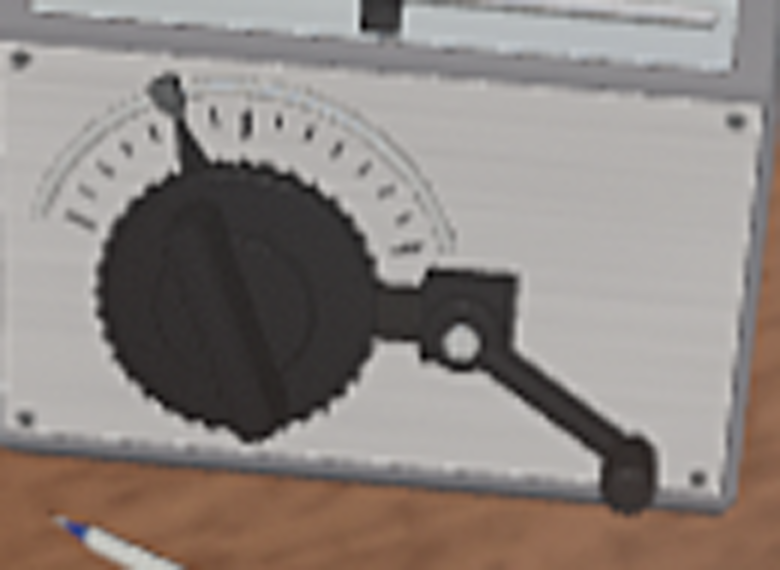

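View pics/scene14.png

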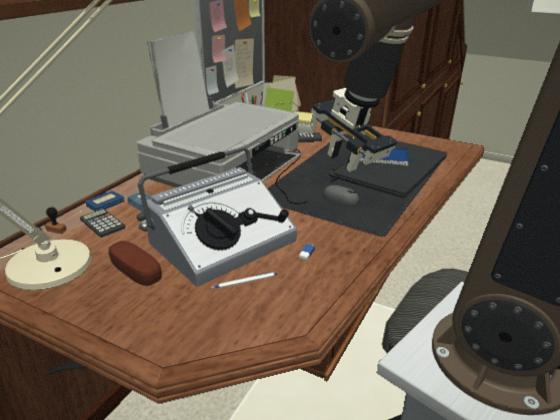

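Run:
```python
from h import *
i0=cv2.imread('pics/top0.png').astype(int);i1=cv2.imread('pics/top14.png').astype(int);df=abs(i0-i1).sum(2)
for n,(a,b,c,d) in dict(pen=(230,262,186,248),eraser=(244,266,276,306),case=(120,192,140,172),mouse=(180,232,385,420)).items(): print(n,(df[a:b,c:d]>90).sum())
print(ctrl.close_job())
```

```text
pen 0
eraser 0
case 0
mouse 165
the job is handed in; nothing more can be done
None
```

View pics/top14.png

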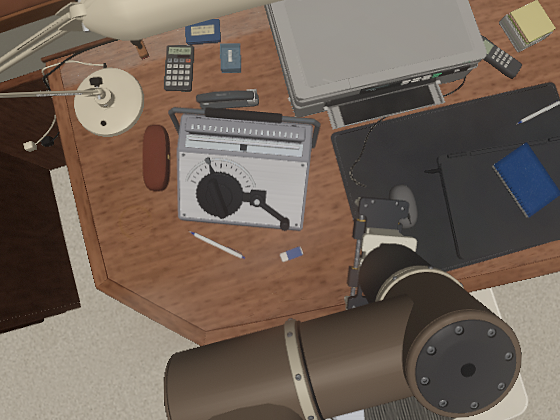

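I swung the lever up to its stop, turned the wheel until the pointer stood at the index, swung the lever back down to its stop and handed the job in at about 30 s.

**Checks that agreed (top camera, before handing in):**
- **Pointer and index:** the pointer reads about 0.343 rad and the index about 0.344–0.348 rad. The pointer did not move while the lever was being locked.
- **Lever:** the knob is back within 0.1 px of where it started.
- **Index:** its patch of the picture shows almost no change (largest difference 19 grey levels summed over three colours).
- **Pen, eraser and spectacles case:** no change in the picture.

**Checks that disagreed or were unclear:**
- **Scene camera:** its coarser, oblique view put the pointer about 0.03–0.04 rad past the index. I trusted the top view, which fitted the scale marks to a few mrad.
- **Mouse:** the top-view comparison flagged a difference there. The picture shows the gripper hanging over part of the mouse, and in the scene view it looks unmoved.
- **Lever stop:** pushing against the lower stop brought the wrist force briefly to about 53 N. That is within the 120 N wrist limit; I think the fingers alone were touching, but I did not check that.
- **Slot block:** the small dark block in the machine's rear slot shifted by about 2 px while the wheel turned. I believe the wheel drives it, as I saw nothing touch it.

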